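# Fetch the crank arm from the tip-out bin and lay it on the hand press

## Task

Tip the blue bin forward over its balance point so that it drops onto its stop, and take out the aluminium crank arm, of which only the square eye is free to grip. Lay it flat on the cork mat and let go, then take it again by its tail, the only way to get it into the hand press, and set it flat on the anvil, bush side up, with the eye centred under the ram and the tail pointing straight out of the front of the press. Let go, leave the bin tipped forward and leave all the other things where they stand.

Things in the scene. Friction and masses are not known exactly. Their poses are not given: they have to be found in the camera images.
- rack: Grey sheet-metal stand of the tip-out bin, fixed, foot 190 x 190 mm, 173 mm high. Origin on the table straight below the middle of the bin's pivot axis; x points to the back of the stand, y along the pivot axis, z up. In front of x = 0.068 the stand has only two pivot lugs, 68 mm high, at y = +-89 mm; behind that, side plates at y = +-89 mm carry the hood.
- hood_edge (a point): Middle of the front top edge of the stand's hood, 70 mm behind the pivot, 173 mm above the table. The hood is 6 mm thick (underside at 167 mm), 184 mm wide, and runs 60 mm back from here over the back of the bin, with a plate behind.
- bin_hinge (a point): Middle of the bin's pivot axis, 55 mm above the table, level with the top of the bin's floor. Fixed to the stand.
- bin (a joint): Tilt of the blue bin, rad: 0 = level as found, 0.75 = tipped fully forward onto its stop (front goes to the stand's -x and down, back rises and comes out before the hood). Its weight (1.2 kg) holds it at 0 until tipped past its balance point, at 0.15 to 0.35 rad; then it falls forward by itself, damped, and stays. Some newtons pushing down on its back would tip it back.
- bin_floor (a point): Bin's frame: origin on the pivot, turning with the bin, axes as the stand's when level. Inside x = -0.040 to 0.115, y = +-0.075, floor z = 0; front 50 mm, other walls 35 mm high. A wooden block 18 mm high (x -0.038 to 0.052, y +-0.040) has a 20 mm wide groove along x, open on top, where the arm's tail lies: no room for fingers beside it. Beside the eye the floor is free.
- bin_rail (a point): Middle of the bin's brass grip rail, a bar 12 mm thick, 100 mm long along the pivot axis, on two end posts over the front panel, 29 mm gap below. In the bin's frame at x = -0.0425, z = 0.085; moves with the bin. Closed fingers let down behind it (clear to 55 mm below it) pull it forward and down along its arc with about 2 N.
- crank: Loose aluminium crank arm, 0.1 to 0.2 kg: square eye block 40 (x) x 34 (y) x 16 mm with a bronze bush in its top; bar tail 16 mm wide, 14 mm thick along -x, ending 120 mm from the origin. Origin: centre of the eye's underside, flush with the tail's; z up through the bush. Starts in the bin, tail in the groove, eye at the back, origin near bin x = 0.083; slides up to 5 mm forward as the bin tips.
- crank_tail (a point): Grip point on the tail, 95 mm from the eye's centre, at mid thickness (7 mm above the underside).
- mat: Cork mat, fixed, 220 mm (x) x 150 mm (y), 5 mm thick. Origin at the centre of its underside on the table.
- press: Dark cast-iron hand press, fixed. Origin on the table straight below the ram; -x is its open front, towards the robot; its column stands on the -y side (y below -0.10, x +-0.035). Anvil top 45 mm above the table, x -0.060 to 0.050, y +-0.045; base 30 mm high, x +-0.065. The head overhead: x +-0.030, y -0.17 to 0.03, 175 to 295 mm above the table.
- press_spot (a point): Point on the anvil's top straight below the ram, 45 mm above the table; axes as the press's. The arm's eye belongs here, slid in from the front and held by the tail.
- ram_end (a point): Centre of the lower end of the square ram (26 mm wide), 60 mm above the anvil. Fixed, it does not come down.
- caps: Bystander: stack of four steel clock drum caps, 90 mm across, 44 mm high; origin under its centre.
- pulley: Bystander: bronze pulley lying flat, 70 mm across, 32 mm high; origin under its centre.
- jar: Bystander: green glass jar, 70 mm across, 100 mm high; origin under its centre.
- spacer: Bystander: aluminium spacer ring, 56 mm across, 16 mm high; origin under its centre.
- spanner: Bystander: steel spanner lying flat along its x; origin under its middle.
- oil: Bystander: yellow oil bottle, 48 mm across, 110 mm high; origin under its centre.
There are look-alikes about, which are no part of the job. Several things have the shape of the crank; the one meant has the colours described above.

How it is judged:
By the outcome, as a careful person would: the job done as asked, in the order asked, and still so for the second after the job is handed in, with the robot touching nothing.
It also fails if it takes over 70 s, if anything falls off the work surface, if the arm or the gripper's body presses on something with over 40 N, if the wrist force passes 120 N, or if a joint passes its speed limit or range.

## Robot

A 6-joint arm with a two-finger parallel gripper is mounted at the origin on the work surface. World frame = base frame: x ahead of the robot, y to its left, z up, the work surface at z = 0. Lengths are in m, angles in rad, forces in N, time in s.
With the tool pointing down it reaches from about 0.25 to 0.775 m from the base axis. Payload 4 kg.
Tool frame: the origin (TCP) lies on the centre line of the jaws, within the pads' length; the fingertips stand 22 mm ahead of it and the grasp point (between the pads) lies 3 mm ahead of it; z points along the fingers, y is the direction in which the jaws open and shut (so a half turn about z gives the same grasp; the last joint's range is limited). The gripper opens to 94 mm and grips with 3 to 60 N. Pads are 16 mm wide; open, the fingers measure 119 mm over their backs; the gripper's body (75 mm by 177 mm) begins 78 mm behind the grasp point.
Start: joints at [1.237, 0.087, 1.371, -0, 1.684, -0.103], TCP at [0.126, 0.535, 0.202] pointing down, gripper open.
Joint ranges: [-3.1, 3.1], [-0.76, 2.03], [0.27, 2.55], [-1.08, 4.22], [0.17, 2.65], [-2.57, 2.57]. Speed limits (rad/s): [2.79, 2.79, 3.14, 3.14, 3.14, 3.14].

## Interface

Orientations are given as [roll, pitch, yaw] about the fixed x, y, z axes, in that order (R = Rz(yaw) Ry(pitch) Rx(roll)).
In Python, from bench import robot gives the robot as it stands. The module is installed in compiled form; this text tells all that it offers.
- The arm moves only by the shell command python3 -m inch 'ROWS'. ROWS is JSON, a list of rows, each an object with "linear": the shift along the world's x, y, z scaled (see below), a list of three; "twist": the turn about the world's z scaled (see below); "gripper": the opening, from 0 (shut) to 1 (fully open). In form: [{"linear": [x, y, z], "twist": twist, "gripper": gripper}, ...]. A call has 1 to 10 rows; each row is the pose to reach, as a shift and turn from the pose commanded when the call began; what a row does not reach only later rows make up. The controller multiplies each number of a shift by 0.1 m and each number of a turn by 60 degrees. A row lasts 1/12 s, in which the tool goes at most 41.7 mm and 7.16 degrees, less where a joint would pass 70% of its speed; a pose out of reach is approached as far as the arm can. A call with a number of a shift or a turn outside -1 to 1 is refused whole. A call with a gripper value outside its range is refused whole. The fingers move at their own pace and stop on an object; the grip force is fixed at half the most. Time passes only in rows, so rows that repeat a pose let the fingers close. It gives the time, the measured TCP pose, the force and the opening at its end, in the units of the state.
- robot.get_obs(): the state, without advancing time (a new reading comes with each control period).
- robot.snapshot(name): name is "scene" or "top"; returns a dict with "image" (400x640x3 uint8, red, green, blue), "depth" (400x640 float32, m along the optical axis (not along the pixel's ray), 0 where there is no reading), "mtx" (3x3 intrinsics, pixels), "rvec" (rotation vector, rad) and "tvec" (3), from world to camera coordinates, as OpenCV has them. Camera axes: x right, y down, z forward; pixel columns grow to the right and rows downward; lengths in m; the calibration is good to about 2 mm. A picture is of the moment at which its call begins.
- robot.close_job(): hands the job in, once; it reports no verdict.
The state is a dict: "time": time; "joint_positions": joint angles; "qvel": joint speeds; "joint_torque": joint torques, N m; "tool_pos": TCP position; "ee_rot": TCP orientation; "wrist_force": force on the tool from outside, world axes, zero at the start; "wrist_torque": the same for the moment, N m; "width": finger opening in m.
Only numpy, scipy, OpenCV 4.12 (cv2) and the standard library are available. Lean on these libraries where they do the work, as an engineer would, in place of code of your own. Each camera call takes 0.05 s, during which the arm holds its last target.

## Working session

There is one attempt and no reset: what is moved stays moved. The work goes in short steps, Python scripts to look and compute and a shell command to move; the robot and the scene stay as the last step left them, time stands still between calls to the robot, and variables do not carry over. Pictures are saved under pics/ and viewed, and the job is handed in when it is done.

```bash
mkdir -p pics; ls
cat > h.py <<'E'
import numpy as np, cv2
from bench import robot
def snap(n):
    s=robot.snapshot(n); s['R']=cv2.Rodrigues(np.array(s['rvec'],float))[0]; s['t']=np.array(s['tvec'],float).ravel(); s['K']=np.array(s['mtx'],float); return s
def save(s,f,box=None,k=1):
    im=s['image'][:,:,::-1]
    if box: im=im[box[1]:box[3],box[0]:box[2]]
    im=cv2.resize(im,None,fx=k,fy=k,interpolation=cv2.INTER_CUBIC); cv2.imwrite('pics/'+f,im)
def ray(s,u,v,z):
    d=s['R'].T@np.linalg.inv(s['K'])@np.array([u,v,1.]); c=-s['R'].T@s['t']
    return c+d*(z-c[2])/d[2]
def cloud(s):
    v,u=np.mgrid[:400,:640]; d=s['depth']
    p=np.linalg.inv(s['K'])@np.stack([u.ravel(),v.ravel(),np.ones(u.size)])*d.ravel()
    w=(s['R'].T@(p-s['t'][:,None])).T.reshape(400,640,3); w[d==0]=np.nan; return w
def proj(s,P):
    q=s['K']@(s['R']@np.array(P,float)+s['t']); return q[:2]/q[2]
E
python3 - <<'E'
from h import *
for n in('scene','top'):
    s=snap(n); save(s,n+'0.png'); print(n,-s['R'].T@s['t'],s['K'][0,0])
print(robot.get_obs())
E
```

```text
pics
scene [ 1.14951525 -0.51463799  1.16990723] 485.95167270878596
top [ 0.33925995 -0.02900079  1.33555904] 377.05907247340457
{'time': 0.1, 'joint_positions': array([ 1.23691739e+00,  8.78935965e-02,  1.37210536e+00,  2.50086526e-05,
        1.68357215e+00, -1.03108022e-01]), 'qvel': array([-5.78321795e-05, -2.09942281e-03, -2.74275082e-03,  1.11140243e-03,
        2.65691899e-04, -7.43284338e-04]), 'joint_torque': array([ 2.10592763e-03, -3.41254413e+01, -3.03301978e+01,  7.19051762e-02,
        3.04617989e-02, -1.02109302e-04]), 'tool_pos': array([0.12563788, 0.53495049, 0.20081325]), 'ee_rot': array([-3.13962727e+00, -2.28355690e-04,  2.91082430e+00]), 'wrist_force': array([ 0.36463269, -0.93251396, -0.12618825]), 'wrist_torque': array([0.02900989, 0.03588891, 0.0089825 ]), 'width': 0.09376520588669507}
```

View pics/scene0.png

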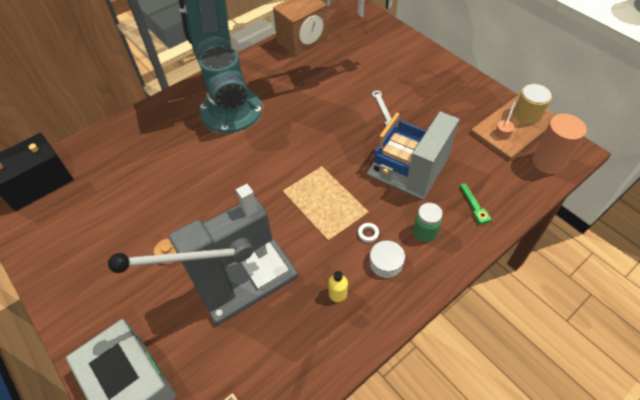

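View pics/top0.png

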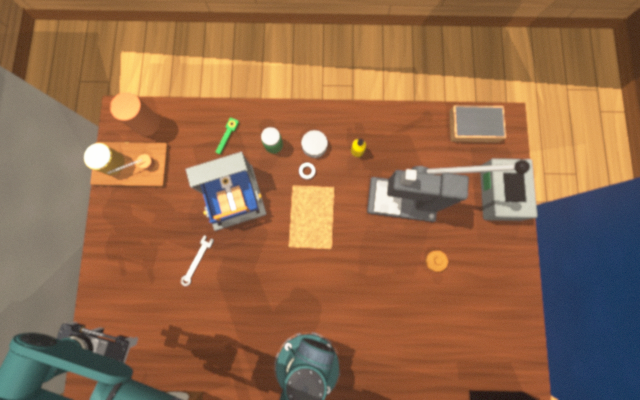

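Run:
```python
from h import *
s=snap('top'); save(s,'t1.png',(170,110,290,250),5); save(s,'t2.png',(340,130,540,290),4)
s2=snap('scene'); save(s2,'s1.png',(350,80,510,240),5); save(s2,'s2.png',(150,180,310,330),5)
```

```text
(no output)
```

View pics/t1.png

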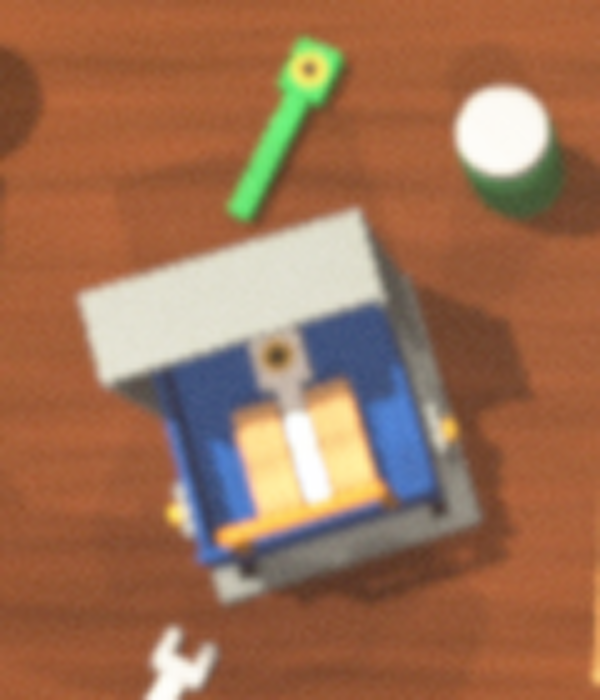

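View pics/t2.png

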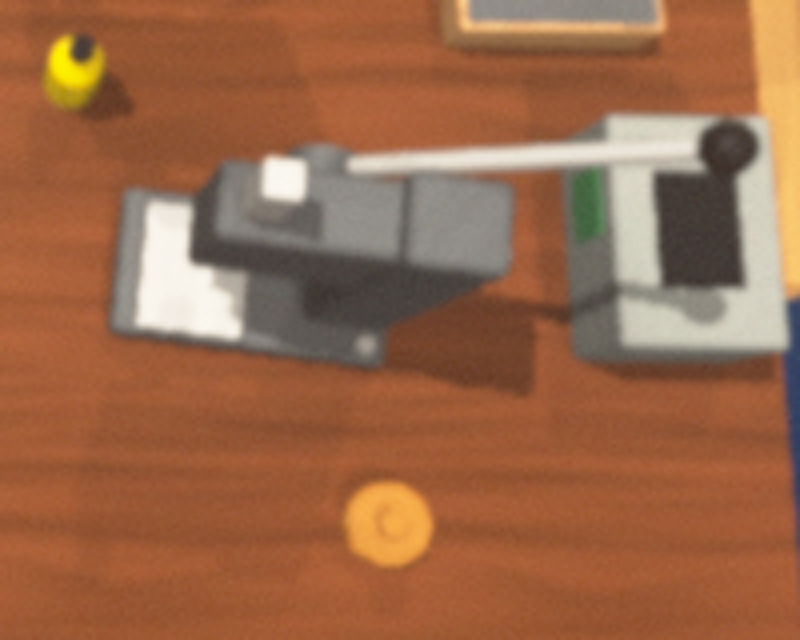

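View pics/s1.png

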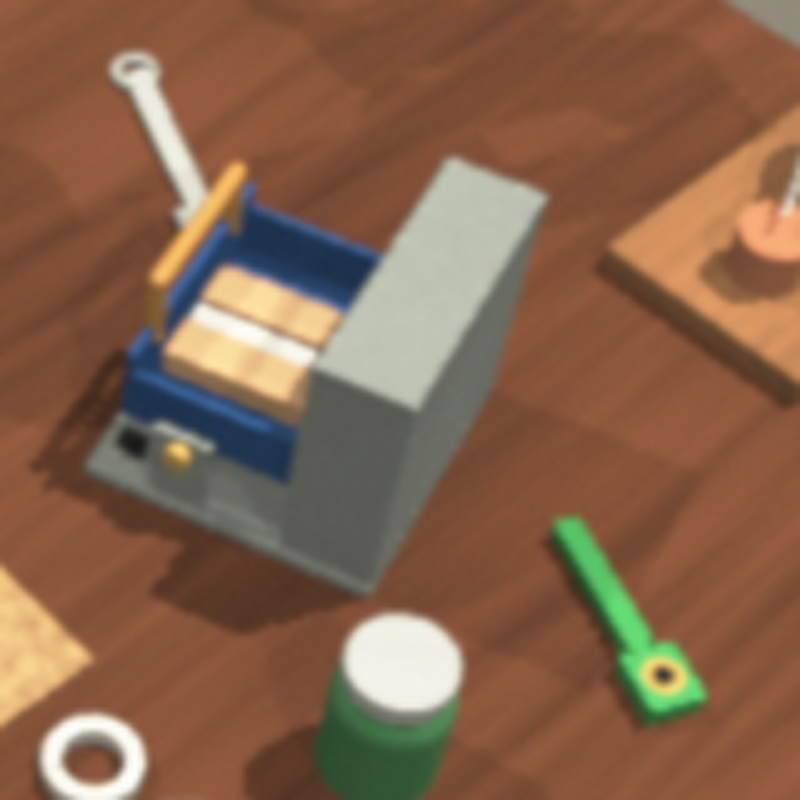

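View pics/s2.png

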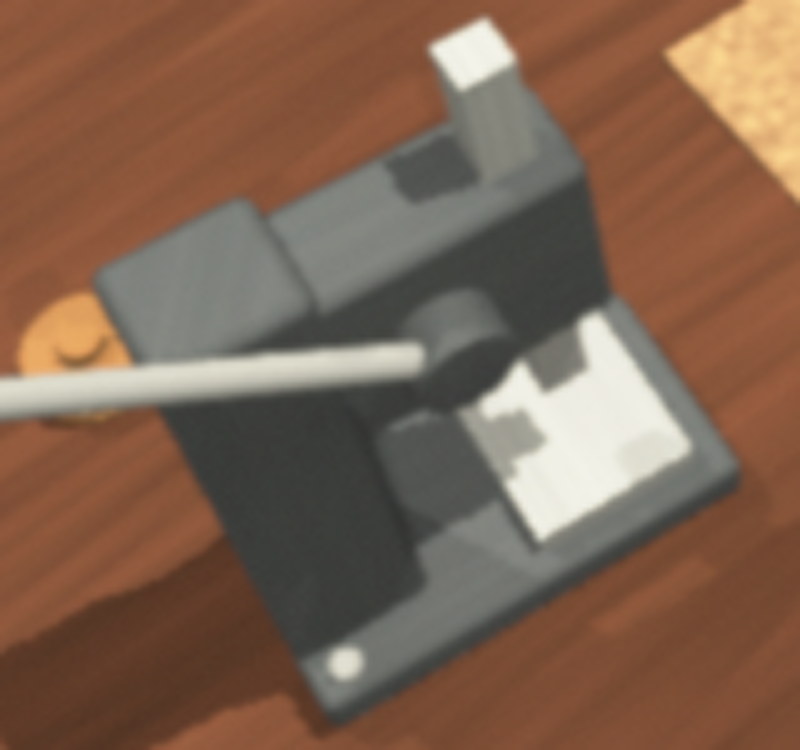

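Run:
```python
from h import *
s=snap('top'); w=cloud(s); s2=snap('scene'); w2=cloud(s2)
def rect(w,box,zlo,zhi,extra=None,nm=''):
    m=(w[...,2]>zlo)&(w[...,2]<zhi)
    b=np.zeros_like(m); b[box[1]:box[3],box[0]:box[2]]=1; m&=b
    if extra is not None: m&=extra
    m=cv2.morphologyEx(m.astype(np.uint8),cv2.MORPH_OPEN,np.ones((3,3)))
    n,l,st,_=cv2.connectedComponentsWithStats(m); 
    m=l==1+np.argmax(st[1:,4])
    P=w[m]; r=cv2.minAreaRect((P[:,:2]*1000).astype(np.float32)); print(nm,'z',np.median(P[:,2]).round(4),r, 'n',m.sum(), 'corners',cv2.boxPoints(r).round(0).tolist())
rect(w,(170,140,270,235),.16,.19,nm='hood top')
rect(w2,(350,80,470,200),.16,.19,nm='hood scene')
im=s['image'].astype(int); im2=s2['image'].astype(int)
or1=(im[...,0]-im[...,2]>70)
rect(w,(195,195,260,225),.12,.16,or1,nm='rail top')
rect(w2,(370,105,410,150),.12,.16,(im2[...,0]-im2[...,2]>60),nm='rail scene')
rect(w,(360,170,450,225),.038,.052,nm='anvil top'); rect(w2,(180,230,310,320),.038,.052,nm='anvil scene')
rect(w,(360,170,450,225),.022,.037,nm='base top'); rect(w2,(180,230,310,330),.022,.037,nm='base scene')
rect(w,(360,150,480,225),.28,.31,nm='head top');rect(w2,(150,180,310,330),.28,.31,nm='head scene')
rect(w,(280,180,340,255),.0,.02,im[...,1]>120,nm='mat')
rect(w2,(280,160,370,240),.0,.02,im2[...,1]>120,nm='mat')
rect(w,(215,172,235,195),.055,.09,(im.max(2)-im.min(2)<35)&(im.sum(2)>300),nm='eye')
```

```text
hood top z 0.1732 ((627.531982421875, 299.4189453125), (62.33148193359375, 183.79507446289062), 19.16066551208496) n 1087 corners [[568.0, 376.0], [628.0, 202.0], [687.0, 223.0], [627.0, 396.0]]
hood scene z 0.1738 ((629.4822998046875, 298.0925598144531), (62.125, 189.4404754638672), 18.50374412536621) n 1184 corners [[570.0, 378.0], [630.0, 198.0], [689.0, 218.0], [629.0, 398.0]]
rail top z 0.1448 ((498.53082275390625, 236.67501831054688), (11.643909454345703, 71.48788452148438), 18.82891273498535) n 79 corners [[481.0, 269.0], [505.0, 201.0], [516.0, 205.0], [493.0, 272.0]]
rail scene z 0.1454 ((494.63604736328125, 251.35955810546875), (14.389182090759277, 110.76224517822266), 19.177444458007812) n 115 corners [[470.0, 301.0], [506.0, 197.0], [520.0, 201.0], [483.0, 306.0]]
anvil top z 0.0451 ((568.595458984375, -269.6120910644531), (90.22269439697266, 110.98272705078125), 83.5960464477539) n 590 corners [[508.0, -308.0], [619.0, -321.0], [629.0, -231.0], [518.0, -219.0]]
anvil scene z 0.046 ((577.9135131835938, -270.9337158203125), (90.50251007080078, 100.29347229003906), 83.96179
[... 776 characters left out ...]
6601562, 176.1530303955078), 2.7835984230041504) n 1655 corners [[531.0, -242.0], [539.0, -418.0], [619.0, -414.0], [611.0, -238.0]]
mat z 0.0054 ((501.5231018066406, -3.965484619140625), (155.31488037109375, 225.47064208984375), 88.5852279663086) n 2560 corners [[387.0, -79.0], [612.0, -84.0], [616.0, 71.0], [391.0, 76.0]]
mat z 0.006 ((501.81951904296875, -2.9450302124023438), (155.1624298095703, 227.38613891601562), 88.185546875) n 3139 corners [[386.0, -77.0], [613.0, -84.0], [618.0, 71.0], [391.0, 78.0]]
eye z 0.0694 ((582.8677978515625, 283.33984375), (20.511127471923828, 39.47437286376953), 89.3204574584961) n 48 corners [[563.0, 273.0], [602.0, 273.0], [603.0, 293.0], [563.0, 294.0]]
```

Candidates for the crank: a green look-alike on the table at top px (228,135), rejected because it is all green, and the aluminium one in the bin groove with its eye at top px (225,181), silver with a bronze bush. The spanner at (197,262) is a bystander. The crop confirms the bin one. From the measurements, the rack is at about (0.534, 0.266) with yaw 18.9°, the mat at (0.5015, -0.0035), and the press at about (0.5745, -0.270) with yaw -6.3°.

Next I move above and behind the rail with the fingers closed.

```bash
python3 -m inch '[{"linear":[0.33,-0.23,0.05],"twist":0.05,"gripper":0},{"linear":[0.66,-0.46,0.1],"twist":0.1,"gripper":0},{"linear":[0.97,-0.69,0.1],"twist":0.134,"gripper":0},{"linear":[0.97,-0.69,0.1],"twist":0.134,"gripper":0}]'
python3 -m inch '[{"linear":[0.33,-0.23,0],"twist":0.05,"gripper":0},{"linear":[0.66,-0.46,0],"twist":0.1,"gripper":0},{"linear":[0.97,-0.69,0],"twist":0.134,"gripper":0},{"linear":[0.97,-0.69,0],"twist":0.134,"gripper":0}]'
python3 -m inch '[{"linear":[0.33,-0.23,0],"twist":0.05,"gripper":0},{"linear":[0.66,-0.46,0],"twist":0.1,"gripper":0},{"linear":[0.97,-0.69,0],"twist":0.134,"gripper":0},{"linear":[0.97,-0.69,0],"twist":0.134,"gripper":0}]'
python3 -m inch '[{"linear":[0.33,-0.23,0],"twist":0.05,"gripper":0},{"linear":[0.66,-0.46,0],"twist":0.1,"gripper":0},{"linear":[0.97,-0.69,0],"twist":0.134,"gripper":0},{"linear":[0.97,-0.69,0],"twist":0.134,"gripper":0},{"linear":[0.97,-0.69,0],"twist":0.134,"gripper":0}]'
python3 - <<'E'
from h import *
o=robot.get_obs(); print(o['tool_pos'],o['ee_rot'],o['width'],o['wrist_force'])
s=snap('top'); save(s,'t3.png',(170,110,290,250),4); s=snap('scene'); save(s,'s3.png',(350,60,510,220),4)
E
```

```text
time: 0.63
tool_pos: [0.2276, 0.4633, 0.2124]
ee_rot: [-3.141, 0.004, 3.045]
wrist_force: [-0.4, 0.6, 0.2]
width: 0.0705
time: 0.97
tool_pos: [0.3242, 0.3941, 0.2116]
ee_rot: [-3.139, 0.002, -3.098]
wrist_force: [0.3, 0.1, -0.2]
width: 0.044
time: 1.3
tool_pos: [0.4208, 0.3253, 0.2112]
ee_rot: [-3.139, 0.001, -2.958]
wrist_force: [-0.7, -0.4, 0.2]
width: 0.0172
time: 1.72
tool_pos: [0.5141, 0.2594, 0.211]
ee_rot: [3.141, -0.002, -2.814]
wrist_force: [-0.8, -0.1, 0.2]
width: 0.0006
[0.51411283 0.25940963 0.21103449] [ 3.14057094e+00 -1.76049194e-03 -2.81436356e+00] 0.0006104168255304336 [-0.82814054 -0.13283143  0.15593159]
```

View pics/s3.png

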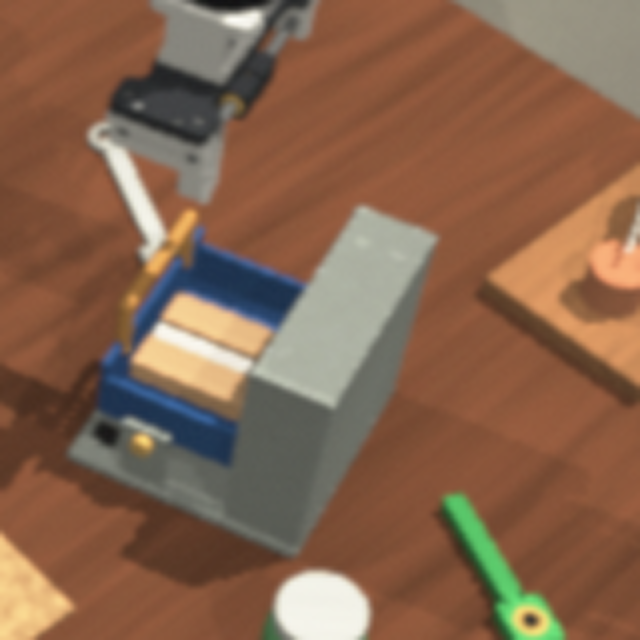

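View pics/t3.png

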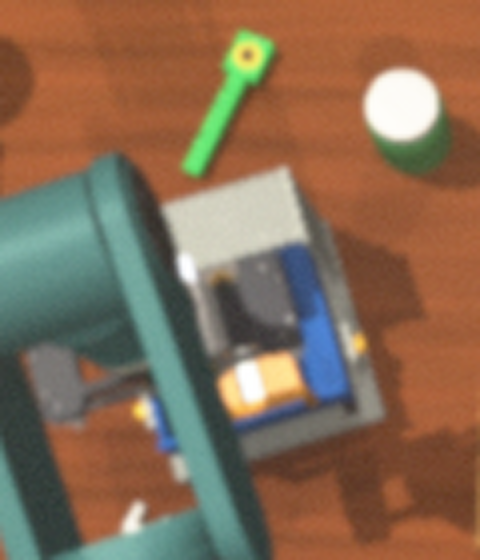

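Run:
```python
from h import *
o=robot.get_obs(); s=snap('scene'); p=o['tool_pos']
print(p,o['joint_positions']); 
for dz in(0,-.022,.075): print(dz,(proj(s,p+[0,0,dz])-[350,60])*4)
print((proj(s,[.4942,.2523,.146])-[350,60])*4)
w=cloud(s); 
for u,v in((398,107),(402,100),(395,85)): print(u,v,w[v,u])
save(s,'s4.png')
t=snap('top'); save(t,'t4.png')
```

```text
[0.51281498 0.26071173 0.21170741] [ 3.71073413e-01  1.42669135e-01  1.29033773e+00  1.17553120e-03
  1.70939155e+00 -1.53038574e+00]
0 [193.30239968 197.79506595]
-0.022 [190.12690661 220.54886801]
0.075 [204.78698408 115.50297634]
[157.6677115  255.50144578]
398 107 [0.52012725 0.24897807 0.23368148]
402 100 [0.57091154 0.19907749 0.32564081]
395 85 [0.54323099 0.1978878  0.35653226]
```

View pics/s4.png

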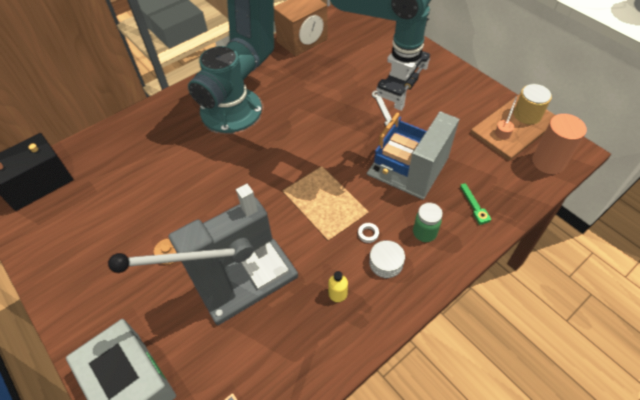

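```bash
python3 -m inch '[{"linear":[0,0,-0.2],"twist":0,"gripper":0},{"linear":[0,0,-0.4],"twist":0,"gripper":0},{"linear":[0,0,-0.6],"twist":0,"gripper":0},{"linear":[0,0,-0.74],"twist":0,"gripper":0},{"linear":[0,0,-0.74],"twist":0,"gripper":0}]'
python3 -m inch '[{"linear":[-0.03,-0.01,0],"twist":0,"gripper":0},{"linear":[-0.066,-0.023,0],"twist":0,"gripper":0},{"linear":[-0.105,-0.036,-0.022],"twist":0,"gripper":0},{"linear":[-0.145,-0.05,-0.047],"twist":0,"gripper":0},{"linear":[-0.18,-0.062,-0.073],"twist":0,"gripper":0},{"linear":[-0.218,-0.075,-0.1],"twist":0,"gripper":0}]'
python3 - <<'E'
from h import *
s=snap('scene'); save(s,'s5.png',(350,60,510,220),4); o=robot.get_obs();print(o['wrist_force'],o['tool_pos'])
E
```

```text
time: 2.33
tool_pos: [0.5106, 0.2599, 0.1342]
ee_rot: [3.141, -0.007, -2.809]
wrist_force: [-0.5, -0.1, -0.4]
width: 0.0005
time: 2.83
tool_pos: [0.492, 0.2519, 0.1287]
ee_rot: [3.141, 0.002, -2.811]
wrist_force: [0.1, 0.5, -0.0]
width: 0.0007
[-0.68874734 -0.68124253 -0.80921366] [0.49073963 0.25142413 0.12754807]
```

View pics/s5.png

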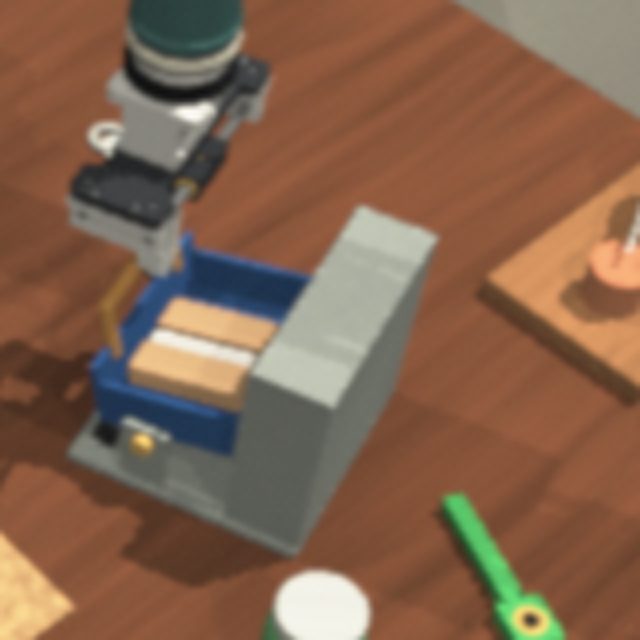

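```bash
python3 -m inch '[{"linear":[-0.035,-0.012,-0.031],"twist":0,"gripper":0},{"linear":[-0.068,-0.023,-0.064],"twist":0,"gripper":0},{"linear":[-0.1,-0.034,-0.098],"twist":0,"gripper":0},{"linear":[-0.129,-0.044,-0.133],"twist":0,"gripper":0},{"linear":[-0.158,-0.054,-0.17],"twist":0,"gripper":0},{"linear":[-0.185,-0.063,-0.208],"twist":0,"gripper":0},{"linear":[-0.185,-0.063,-0.208],"twist":0,"gripper":0},{"linear":[-0.185,-0.063,-0.208],"twist":0,"gripper":0},{"linear":[-0.185,-0.063,-0.208],"twist":0,"gripper":0},{"linear":[-0.185,-0.063,-0.208],"twist":0,"gripper":0}]'
python3 - <<'E'
from h import *
s=snap('scene'); save(s,'s6.png',(350,60,510,220),4); o=robot.get_obs();print(o['wrist_force'],o['tool_pos'])
E
```

```text
time: 3.72
tool_pos: [0.4738, 0.2457, 0.1074]
ee_rot: [3.141, 0.001, -2.811]
wrist_force: [-0.0, 0.8, -0.3]
width: 0.0004
[0.22913127 0.6186094  0.59988315] [0.47384237 0.24574258 0.10739905]
```

View pics/s6.png

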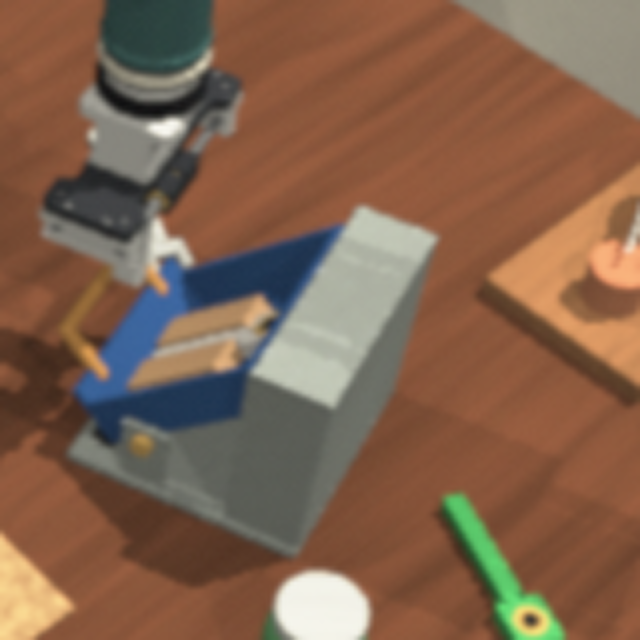

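```bash
python3 -m inch '[{"linear":[0,0,0.15],"twist":0,"gripper":0},{"linear":[0,0,0.4],"twist":0,"gripper":0},{"linear":[0,0,0.7],"twist":0,"gripper":0},{"linear":[0,0,1.0],"twist":0,"gripper":0},{"linear":[0,0,1.0],"twist":0,"gripper":0.6}]'
python3 -m inch '[{"linear":[-0.3,-0.1,0.2],"twist":0,"gripper":0.6},{"linear":[-0.6,-0.2,0.2],"twist":0,"gripper":0.6},{"linear":[-0.9,-0.3,0.2],"twist":0,"gripper":0.6},{"linear":[-0.9,-0.3,0.2],"twist":0,"gripper":0.6}]'
python3 - <<'E'
from h import *
s=snap('scene'); save(s,'s7.png',(350,60,510,220),4);s=snap('top'); save(s,'t7.png',(170,110,290,250),4); o=robot.get_obs();print(o['wrist_force'],o['tool_pos'])
E
```

```text
time: 4.18
tool_pos: [0.4767, 0.2469, 0.2149]
ee_rot: [3.141, 0.013, -2.811]
wrist_force: [0.1, 0.0, 0.6]
width: 0.0037
time: 4.52
tool_pos: [0.3797, 0.2146, 0.2274]
ee_rot: [3.141, -0.001, -2.81]
wrist_force: [0.5, 0.1, -0.0]
width: 0.0304
[0.0352378  0.1094171  0.12581509] [0.38327961 0.21561938 0.22730651]
```

View pics/s7.png

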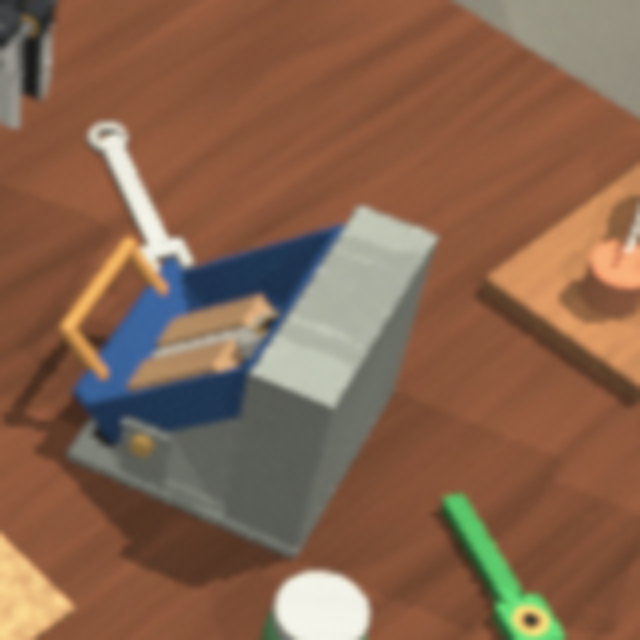

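View pics/t7.png

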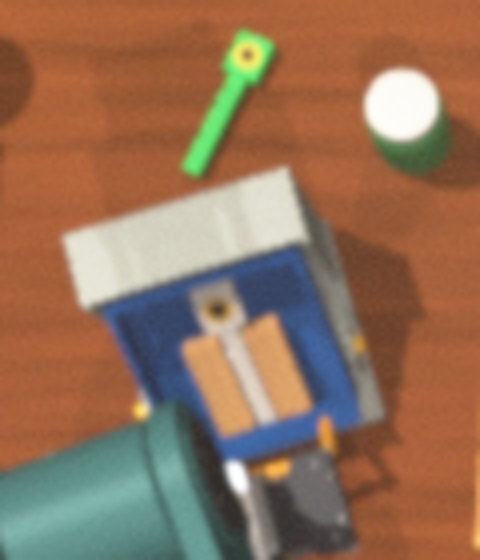

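Run:
```python
from h import *
s=snap('top'); w=cloud(s)
O=np.array([.534,.2665]);a=np.radians(18.9);ex=np.array([np.cos(a),np.sin(a)]);ey=np.array([-ex[1],ex[0]])
def rk(p): d=p[:2]-O; return np.round([d@ex,d@ey,p[2]],4)
im=s['image'].astype(int)
x0,y0,x1,y1=214,176,236,194
for u,v in((224.5,187),):
  for z in(.116,.121,.126): p=ray(s,u,v,z);print(p,rk(p))
m=(im.max(2)-im.min(2)<40)&(im.sum(2)>250); m[:y0]=0;m[y1:]=0;m[:,:x0]=0;m[:,x1:]=0
P=w[m]; q=np.array([rk(p) for p in P]); print(len(q)); print(q.min(0),q.max(0),q.mean(0))
A=np.c_[q[:,0],np.ones(len(q))]; print(np.linalg.lstsq(A,q[:,2],rcond=None)[0])
# tilt of floor/top block (wood)
m=(im[...,0]-im[...,2]>50)&(im[...,0]>120); b=np.zeros_like(m); b[193:216,215:250]=1; q=np.array([rk(p) for p in w[m&b]]); A=np.c_[q[:,0],np.ones(len(q))]; print('block',len(q),np.linalg.lstsq(A,q[:,2],rcond=None)[0],q.min(0),q.max(0))
save(s,'t8.png',(205,160,260,225),10)
```

```text
[0.57886415 0.28300734 0.116     ] [0.0478 0.0011 0.116 ]
[0.57788181 0.28172816 0.121     ] [0.0464 0.0002 0.121 ]
[0.57689947 0.28044897 0.126     ] [ 0.0451 -0.0007  0.126 ]
169
[nan nan nan] [nan nan nan] [nan nan nan]
 ** On entry to DLASCL parameter number  4 had an illegal value
 ** On entry to DLASCL parameter number  4 had an illegal value
 ** On entry to DLASCL parameter number  4 had an illegal value
 ** On entry to DLASCL parameter number  4 had an illegal value
 ** On entry to DLASCL parameter number  5 had an illegal value
 ** On entry to DLASCL parameter number  4 had an illegal valueTraceback (most recent call last):
  File "<stdin>", line 11, in <module>
    x, resids, rank, s = _umath_linalg.lstsq(a, b, rcond,
                         ~~~~~~~~~~~~~~~~~~~^^^^^^^^^^^^^
                                             signature=signature)
                                             ^^^^^^^^^^^^^^^^^^^^
    raise LinAlgError("SVD did not converge in Linear Least Squares")
numpy.linalg.LinAlgError: SVD did not converge in Linear Least Squares
```

```bash
python3 -m inch '[{"linear":[0.3,0.1,0],"twist":0,"gripper":0.7},{"linear":[0.6,0.2,0],"twist":0,"gripper":0.7},{"linear":[0.97,0.33,0],"twist":0,"gripper":0.7}]'
python3 -m inch '[{"linear":[0.3,0.1,0],"twist":0,"gripper":0.7},{"linear":[0.6,0.2,0],"twist":0,"gripper":0.7},{"linear":[0.97,0.33,0],"twist":0,"gripper":0.7},{"linear":[0.97,0.33,0],"twist":0,"gripper":0.7},{"linear":[0.97,0.33,0],"twist":0,"gripper":0.7}]'
python3 - <<'E'
from h import *
o=robot.get_obs();print(o['wrist_force'],o['tool_pos'],o['ee_rot'],o['width'])
s=snap('scene');save(s,'s9.png',(370,60,490,180),5)
E
```

```text
time: 4.92
tool_pos: [0.4822, 0.2491, 0.2272]
ee_rot: [3.142, 0.001, -2.811]
wrist_force: [0.3, 0.2, 0.7]
width: 0.0624
time: 5.33
tool_pos: [0.5796, 0.2819, 0.2218]
ee_rot: [-3.141, -0.007, -2.812]
wrist_force: [-0.2, 0.4, 0.1]
width: 0.0658
[-0.19975078  0.44500325  0.13729081] [0.57955326 0.28186928 0.22183023] [-3.14139553 -0.0070978  -2.81186876] 0.06580736669430237
```

View pics/s9.png

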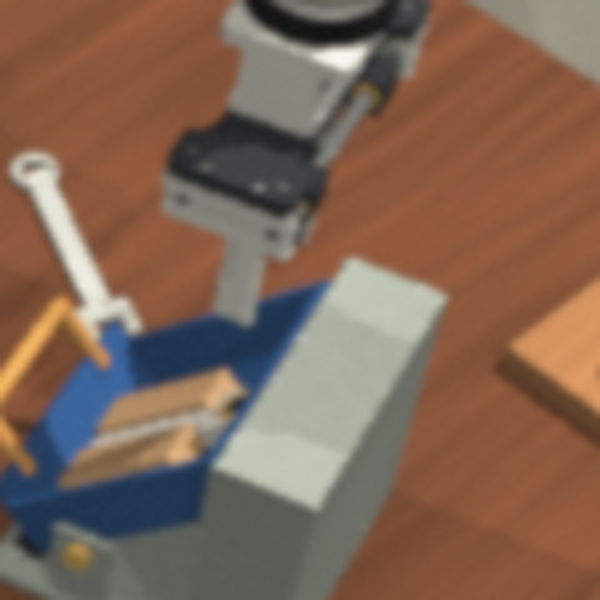

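```bash
python3 -m inch '[{"linear":[0,0,-0.2],"twist":0,"gripper":0.7},{"linear":[0,0,-0.4],"twist":0,"gripper":0.7},{"linear":[0,0,-0.6],"twist":0,"gripper":0.7},{"linear":[0,0,-0.75],"twist":0,"gripper":0.7},{"linear":[0,0,-0.85],"twist":0,"gripper":0.7},{"linear":[0,0,-0.85],"twist":0,"gripper":0.7},{"linear":[0,0,-0.85],"twist":0,"gripper":0.7},{"linear":[0,0,-0.85],"twist":0,"gripper":0.7}]'
python3 - <<'E'
from h import *
o=robot.get_obs();print(o['wrist_force'],o['tool_pos'],o['ee_rot'],o['width'])
s=snap('scene');save(s,'s10.png',(370,60,490,180),5);s=snap('top');save(s,'t10.png',(190,130,280,230),6)
E
```

```text
time: 6.05
tool_pos: [0.578, 0.2819, 0.1443]
ee_rot: [3.141, 0.003, -2.811]
wrist_force: [-0.3, 0.2, 1.2]
width: 0.0658
[-0.26651044  0.16181865  1.22792809] [0.57803281 0.28188453 0.14425145] [ 3.14136867  0.00328283 -2.8110105 ] 0.06582347654069366
```

View pics/s10.png

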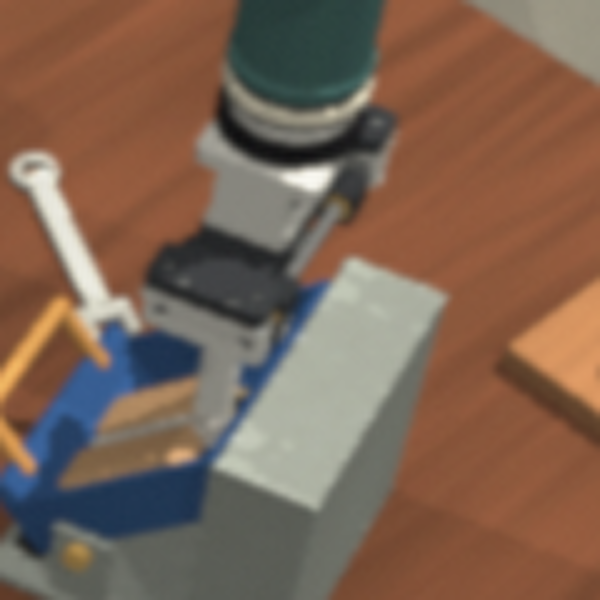

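View pics/t10.png

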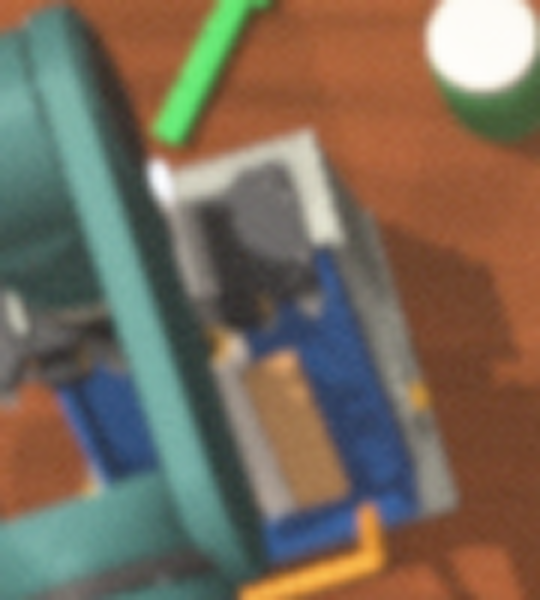

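```bash
python3 -m inch '[{"linear":[0,0,-0.04],"twist":0,"gripper":0.7},{"linear":[0,0,-0.08],"twist":0,"gripper":0.7},{"linear":[0,0,-0.12],"twist":0,"gripper":0.7},{"linear":[0,0,-0.14],"twist":0,"gripper":0.7},{"linear":[0,0,-0.14],"twist":0,"gripper":0.7},{"linear":[0,0,-0.14],"twist":0,"gripper":0.7}]'
```

```text
time: 6.65
tool_pos: [0.5774, 0.2815, 0.1276]
ee_rot: [3.142, -0.001, -2.811]
wrist_force: [-0.4, 0.8, 0.4]
width: 0.0659
```

```bash
python3 -m inch '[{"linear":[0,0,0],"twist":0,"gripper":0.3},{"linear":[0,0,0],"twist":0,"gripper":0},{"linear":[0,0,0],"twist":0,"gripper":0},{"linear":[0,0,0],"twist":0,"gripper":0},{"linear":[0,0,0],"twist":0,"gripper":0},{"linear":[0,0,0],"twist":0,"gripper":0},{"linear":[0,0,0],"twist":0,"gripper":0},{"linear":[0,0,0],"twist":0,"gripper":0}]'
```

```text
time: 7.32
tool_pos: [0.5775, 0.2817, 0.1281]
ee_rot: [3.141, -0.0, -2.811]
wrist_force: [-0.1, -0.2, -0.2]
width: 0.016
```

Run:
```python
from h import *
s=snap('scene');save(s,'s11.png',(370,60,490,180),6);s=snap('top');save(s,'t11.png',(190,130,280,230),6)
```

```text
(no output)
```

View pics/s11.png

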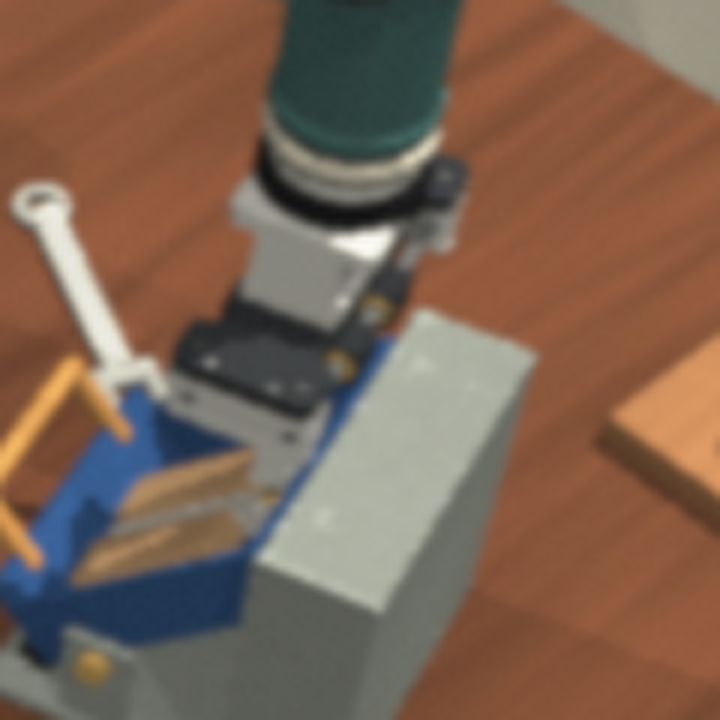

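View pics/t11.png

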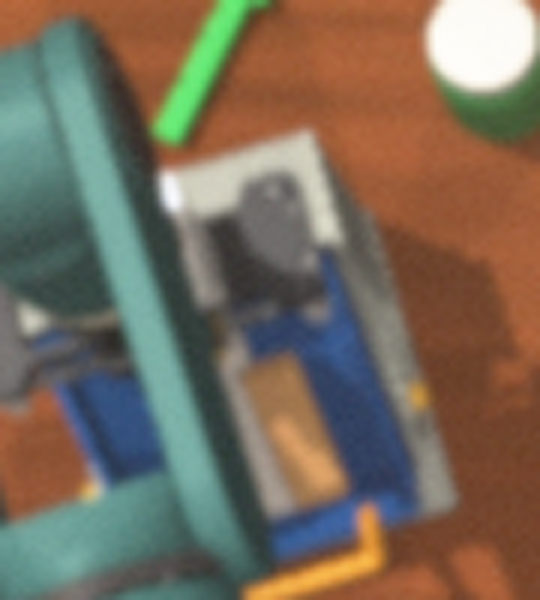

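Run:
```python
from h import *
o=robot.get_obs();print(o['width'],o['tool_pos'],o['wrist_force'])
O=np.array([.534,.2665]);a=np.radians(18.9);ex=np.array([np.cos(a),np.sin(a)]);ey=np.array([-ex[1],ex[0]])
for n in('top','scene'):
    s=snap(n);w=cloud(s);im=s['image'].astype(int)
    d=w[...,:2]-O; X=d@ex;Y=d@ey;Z=w[...,2]
    hs=cv2.cvtColor(s['image'],cv2.COLOR_RGB2HSV)
    blue=(hs[...,0]>100)&(hs[...,0]<130)&(hs[...,1]>120)
    for nm,m in(('wood',(np.abs(Y)<.04)&(np.abs(Y)>.014)&(im[...,0]-im[...,2]>50)&(X>-.06)&(X<.03)&(Z>.03)&(Z<.12)),('all y<.008',(np.abs(Y)<.007)&(X>-.05)&(X<.065)&(Z<.14)&(Z>.03)),('floor',blue&(np.abs(Y)>.045)&(np.abs(Y)<.07)&(X>-.02)&(X<.06)&(Z<.14)&(Z>.03))):
        if m.sum()<10: continue
        f=np.polyfit(X[m],Z[m],1); th=np.arctan(f[0]); print(n,nm,m.sum(),'tilt',th,'normal offset',f[1]*np.cos(th)-.055*np.cos(th),'rms',np.std(Z[m]-np.polyval(f,X[m])))
    m=(np.abs(Y)<.03)&(X>.02)&(X<.075)&(Z<.16)&(Z>.06)
    i=np.argsort(X[m]); print(np.c_[X[m],Y[m],Z[m]][i][::3].round(3).tolist())
```

```text
0.007995611550682798 [0.57750074 0.28164067 0.12808346] [ 0.46400302  0.00997999 -0.86102121]
top wood 178 tilt 0.7376686858117543 normal offset 0.0186265702210877 rms 0.00330689560337029
top all y<.008 105 tilt 0.7220608067351695 normal offset 0.015591758643820161 rms 0.005752338825621731
top floor 235 tilt 0.7458189140730642 normal offset 0.0007599652503609278 rms 0.003165071542975421
[[0.021, -0.03, 0.096], [0.022, -0.016, 0.095], [0.022, -0.011, 0.102], [0.022, -0.019, 0.106], [0.024, -0.028, 0.101], [0.024, -0.007, 0.096], [0.026, -0.001, 0.1], [0.027, -0.008, 0.098], [0.028, -0.015, 0.099], [0.03, -0.02, 0.102], [0.031, -0.006, 0.101], [0.032, -0.026, 0.097], [0.033, -0.015, 0.109], [0.034, -0.002, 0.109], [0.034, -0.007, 0.101], [0.036, -0.006, 0.112], [0.036, -0.029, 0.09], [0.037, -0.007, 0.138], [0.037, -0.016, 0.106], [0.038, -0.015, 0.088], [0.038, -0.008, 0.114], [0.038, -0.02, 0.093], [0.039, -0.016, 0.147], [0.041, -0.015, 0.155], [0.041, -0.029, 0.099], [0.042, -0.016, 0.116], [0.043, -0.026, 0.096], [0.045, -0.015, 0.123], [0.047, -0.029, 0.092], [0.047, -0.017, 0.12
[... 762 characters left out ...]
0.034, -0.006, 0.089], [0.034, 0.0, 0.11], [0.035, -0.023, 0.093], [0.035, 0.013, 0.106], [0.036, -0.012, 0.114], [0.037, -0.005, 0.086], [0.037, -0.013, 0.111], [0.038, -0.015, 0.156], [0.039, 0.002, 0.115], [0.04, -0.02, 0.093], [0.04, -0.016, 0.145], [0.041, -0.016, 0.095], [0.042, -0.014, 0.148], [0.043, -0.017, 0.11], [0.043, -0.001, 0.12], [0.044, -0.015, 0.117], [0.045, -0.014, 0.15], [0.045, -0.016, 0.11], [0.046, -0.016, 0.148], [0.047, -0.01, 0.127], [0.048, -0.014, 0.152], [0.048, -0.012, 0.142], [0.049, -0.02, 0.121], [0.051, -0.016, 0.159], [0.051, -0.007, 0.126], [0.054, -0.017, 0.158], [0.056, -0.016, 0.145], [0.058, -0.017, 0.156], [0.063, 0.017, 0.16], [0.066, 0.012, 0.158]]
```

```bash
python3 -m inch '[{"linear":[0,0,0],"twist":0,"gripper":0}]'
python3 - <<'E'
from h import *
O=np.array([.534,.2665]);a=np.radians(18.9);ex=np.array([np.cos(a),np.sin(a)]);ey=np.array([-ex[1],ex[0]])
s=snap('scene');w=cloud(s);d=w[...,:2]-O; X=d@ex;Y=d@ey;Z=w[...,2]
for v in range(125,155,2): print(v,[(u,int(1000*X[v,u]),int(1000*Y[v,u]),int(1000*Z[v,u])) for u in range(400,424,2) if np.isfinite(Z[v,u])])
save(s,'s12.png',(385,110,435,160),12)
o=robot.get_obs();print(o['width'])
E
```

```text
time: 7.6
tool_pos: [0.5775, 0.2816, 0.1281]
ee_rot: [3.142, 0.0, -2.811]
wrist_force: [-0.3, 0.1, 0.5]
width: 0.0003
125 [(400, 19, -80, 244), (402, 27, -89, 257), (404, 31, -83, 253), (406, 37, -85, 258), (408, 43, -88, 264), (410, 48, -88, 266), (412, 54, -90, 271), (414, 59, -90, 274), (416, 64, -88, 274), (418, 68, -85, 274), (420, 73, -84, 275), (422, 76, -77, 271)]
127 [(400, 20, -82, 239), (402, 25, -80, 240), (404, 31, -80, 243), (406, 37, -84, 249), (408, 43, -84, 253), (410, 49, -88, 260), (412, 55, -89, 264), (414, 60, -88, 265), (416, 65, -88, 268), (418, 71, -90, 272), (420, 75, -86, 271), (422, 79, -84, 272)]
129 [(400, 20, -80, 229), (402, 26, -80, 232), (404, 32, -82, 237), (406, 37, -79, 238), (408, 42, -78, 240), (410, 47, -78, 241), (412, 55, -86, 253), (414, 61, -89, 259), (416, 65, -84, 256), (418, 71, -89, 265), (420, 75, -85, 263), (422, 80, -85, 266)]
131 [(400, -34, 75, 50), (402, -28, 77, 51), (404, -20, 74, 59), (406, 38, -81, 233), (408, 43, -78, 232), (410, 48, -77, 234), (412, 54, -81, 241), (414, 59, -80, 243), (416, 65, -81, 246), (418, 72, -88, 257),
[... 2064 characters left out ...]
05), (406, 29, -29, 105), (408, 32, -19, 96), (410, 35, -10, 90), (412, 42, -13, 97), (414, 64, -65, 160), (416, 71, -72, 171), (418, 77, -72, 175), (420, 80, -63, 168), (422, 87, -69, 178)]
151 [(400, 14, -34, 93), (402, 20, -35, 97), (404, 27, -37, 103), (408, 35, -25, 96), (410, 39, -20, 93), (412, 62, -74, 159), (414, 70, -82, 172), (416, 75, -82, 175), (418, 79, -74, 169), (420, 85, -78, 177), (422, 89, -73, 174)]
153 [(400, 15, -35, 85), (402, 35, -74, 136), (404, 42, -78, 144), (406, 48, -81, 150), (408, 52, -76, 148), (410, 58, -76, 151), (412, 68, -89, 170), (414, 74, -90, 174), (416, 78, -85, 172), (418, 83, -86, 175), (420, 88, -83, 175), (422, 91, -75, 169)]
0.0004156245291048539
```

View pics/s12.png

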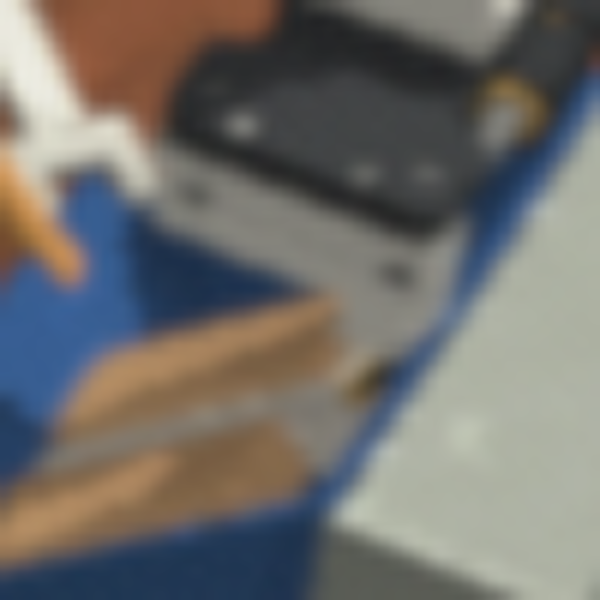

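The fingers closed on nothing. The depth picture shows the tips passing above the eye, so the true tips stand about 20–25 mm higher than the reported TCP implies. I'll back up and measure this offset in the images.

```bash
python3 -m inch '[{"linear":[0,0,0.3],"twist":0,"gripper":0},{"linear":[0,0,0.6],"twist":0,"gripper":0},{"linear":[0,0,0.9],"twist":0,"gripper":0},{"linear":[0,0,1.0],"twist":0,"gripper":0},{"linear":[0,0,1.0],"twist":0,"gripper":0.2},{"linear":[0,0,1.0],"twist":0,"gripper":0.2},{"linear":[0,0,1.0],"twist":0,"gripper":0.2},{"linear":[0,0,1.0],"twist":0,"gripper":0.2}]'
python3 - <<'E'
from h import *
O=np.array([.534,.2665]);a=np.radians(18.9);ex=np.array([np.cos(a),np.sin(a)]);ey=np.array([-ex[1],ex[0]])
o=robot.get_obs();p=o['tool_pos'];print(p,o['width'])
s=snap('scene');w=cloud(s)
d=w[...,:2]-p[:2]; X=d@ex;Y=d@ey;Z=w[...,2]-p[2]
m=(np.abs(Y)<.04)&(np.abs(X)<.02)&(Z>-.05)&(Z<.09); vs,us=np.nonzero(m); print(us.min(),us.max(),vs.min(),vs.max())
i=np.argsort(Z[m]); print(np.c_[us,vs,X[m]*1e3,Y[m]*1e3,Z[m]*1e3][i][:40].astype(int).tolist())
for z in(0,-.022): print(z,proj(s,p+[0,0,z]))
save(s,'s13.png',(370,40,450,120),8)
E
```

```text
time: 8.32
tool_pos: [0.5765, 0.2812, 0.2249]
ee_rot: [-3.141, -0.005, -2.811]
wrist_force: [-0.7, 0.5, 0.1]
width: 0.0189
[0.57654012 0.28120901 0.22491489] 0.01887393194818867
416 430 99 117
[[426, 112, 9, 9, 8], [427, 111, 10, 13, 8], [423, 117, 11, -14, 9], [425, 112, 8, 5, 10], [425, 111, 6, 9, 10], [421, 117, 7, -19, 12], [427, 110, 10, 12, 13], [426, 111, 10, 7, 13], [418, 116, 0, -21, 14], [419, 116, 1, -20, 14], [428, 108, 10, 18, 15], [419, 115, 0, -18, 15], [423, 116, 11, -17, 16], [417, 115, -3, -21, 16], [422, 117, 11, -22, 16], [416, 115, -5, -23, 17], [425, 110, 7, 5, 17], [421, 116, 7, -20, 17], [426, 110, 9, 6, 17], [420, 116, 5, -23, 18], [418, 115, 0, -23, 19], [422, 116, 10, -21, 19], [423, 115, 11, -16, 19], [418, 114, -1, -20, 19], [416, 114, -6, -23, 20], [417, 114, -4, -22, 20], [420, 115, 4, -22, 20], [416, 113, -7, -20, 20], [421, 115, 6, -21, 21], [419, 114, 1, -21, 22], [427, 109, 11, 5, 23], [420, 114, 3, -21, 23], [417, 112, -6, -18, 23], [423, 114, 10, -17, 24], [418, 112, -3, -18, 24], [422, 114, 8, -19, 24], [428, 107, 11, 11, 25], [420, 113, 2, -20, 25], [419, 113, 0, -21, 25], [417, 113, -3, -24, 25]]
0 [420.81282925 114.90435901]
-0.022 [419.7006027  120.65456936]
```

View pics/s13.png

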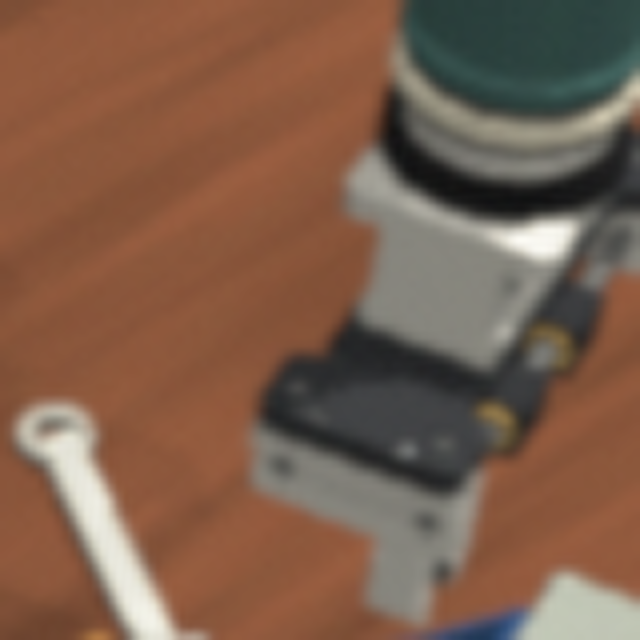

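Run:
```python
from h import *
from scipy.optimize import brentq
a=np.radians(18.9);ex=np.array([np.cos(a),np.sin(a),0]);ey=np.array([-ex[1],ex[0],0])
o=robot.get_obs();p=o['tool_pos'];print(p)
s=snap('scene');w=cloud(s)
# ray with vertical plane Y=-(w/2+.0125) rel p
c=-s['R'].T@s['t']
for (u,v) in((370+368/8,40+600/8),(370+428/8,40+628/8),(370+250/8,40+485/8),(370+475/8,40+560/8),(370+460/8,40+555/8)):
  d=s['R'].T@np.linalg.inv(s['K'])@np.array([u,v,1.])
  for Y in(-.022,-.0886):
    t=((p-c)@ey+Y)/(d@ey); q=c+t*d-p; print((round(u,1),round(v,1)),Y,'X',round(q@ex,4),'Z',round(q[2],4))
d=w-p; X=d@ex;Y=d@ey;Z=d[...,2]
m=(np.abs(Y+.022)<.008)&(np.abs(X)<.02)&(Z<.06); vs,us=np.nonzero(m)
for v in range(vs.min(),vs.max()+1): k=vs==v; print(v,us[k].min(),us[k].max(),'Z',np.median(Z[m][k]).round(4),'Y',np.median(Y[m][k]).round(4))
t=snap('top');save(t,'t13.png',(190,120,290,220),6)
```

```text
[0.57659858 0.28129829 0.22516733]
(416.0, 115.0) -0.022 X -0.0065 Z 0.015
(416.0, 115.0) -0.0886 X 0.0147 Z 0.0826
(423.5, 118.5) -0.022 X 0.0157 Z 0.0131
(423.5, 118.5) -0.0886 X 0.0352 Z 0.0808
(401.2, 100.6) -0.022 X -0.0536 Z 0.0446
(401.2, 100.6) -0.0886 X -0.0291 Z 0.11
(429.4, 110.0) -0.022 X 0.0266 Z 0.0495
(429.4, 110.0) -0.0886 X 0.0453 Z 0.1145
(427.5, 109.4) -0.022 X 0.0214 Z 0.0492
(427.5, 109.4) -0.0886 X 0.0405 Z 0.1142
107 417 417 Z 0.046 Y -0.0245
108 417 420 Z 0.0435 Y -0.0227
109 417 422 Z 0.0405 Y -0.0219
110 417 424 Z 0.0369 Y -0.0212
111 417 424 Z 0.0338 Y -0.0221
112 416 423 Z 0.0278 Y -0.0207
113 416 423 Z 0.0273 Y -0.0221
114 416 423 Z 0.0237 Y -0.0218
115 416 423 Z 0.0194 Y -0.0216
116 418 422 Z 0.0176 Y -0.0225
117 421 422 Z 0.0157 Y -0.0221Traceback (most recent call last):
  File "<stdin>", line 14, in <module>
    return umr_minimum(a, axis, None, out, keepdims, initial, where)
ValueError: zero-size array to reduction operation minimum which has no identity
```

Run:
```python
from h import *
a=np.radians(18.9);ex=np.array([np.cos(a),np.sin(a),0]);ey=np.array([-ex[1],ex[0],0])
o=robot.get_obs();p=o['tool_pos'];print(p,o['joint_positions'])
for n in('scene','top'):
    s=snap(n);w=cloud(s);d=w-p; X=d@ex;Y=d@ey;Z=d[...,2]
    m=(Y<-.06)&(Y>-.1)&(np.abs(X)<.06)&(Z<.2)&(Z>.03)
    vs,us=np.nonzero(m)
    for u in range(us.min(),us.max()+1,3):
        k=us==u; j=np.argmax(np.where(k,vs,0)); print(n,u,vs[j],(X[m][j],Y[m][j],Z[m][j]),end=';')
    print()
    m=(np.abs(Y)<.1)&(np.abs(X)<.06)&(Z<.1)&(Z>-.03); 
    if m.sum(): print(n,'fingers',m.sum(),np.nanmin(Z[m]),np.nanpercentile(Z[m],5),'Y',np.nanmin(Y[m]),np.nanmax(Y[m]),'X',np.nanmin(X[m]),np.nanmax(X[m]))
save(s,'t13.png',(190,120,290,220),6)
```

```text
[0.57677845 0.28132661 0.22561369] [ 3.65446067e-01  2.95713365e-01  1.08070721e+00  8.08512330e-05
  1.76929395e+00 -1.53582837e+00]
scene 402 100 (np.float64(-0.031129215908323096), np.float64(-0.078814988843133), np.float64(0.10286598239787051));scene 405 101 (np.float64(-0.02341034730813924), np.float64(-0.0775601846238539), np.float64(0.10212924858032321));scene 408 103 (np.float64(-0.013417775654961234), np.float64(-0.08171727146033975), np.float64(0.10354518519283681));scene 411 104 (np.float64(-0.005536853382278461), np.float64(-0.0811351217456354), np.float64(0.10346705879439486));scene 414 105 (np.float64(0.0021344985645422223), np.float64(-0.07999805506942831), np.float64(0.1028434117872842));scene 417 106 (np.float64(0.011005997473832532), np.float64(-0.08267598859532249), np.float64(0.10595548707352045));scene 420 107 (np.float64(0.01802715707841551), np.float64(-0.07966219063472645), np.float64(0.1034904605097208));scene 423 108 (np.float64(0.02650079926338848), np.float64(-0.08142181119960999), np.float64(0.1056966586127153));scene 426 109 (np.float64(0.034136666387588
[... 467 characters left out ...]
loat64(-0.010744431826973629), np.float64(-0.060221190467720995), np.float64(0.14180459733782144));top 228 173 (np.float64(-0.032717474535300335), np.float64(-0.06331984658436901), np.float64(0.14567377849379223));top 231 173 (np.float64(-0.0334509944275096), np.float64(-0.0699681306603806), np.float64(0.14004478130533168));top 234 174 (np.float64(-0.03392756173312179), np.float64(-0.07454730355525913), np.float64(0.12455764547048234));top 237 175 (np.float64(-0.03325894372567663), np.float64(-0.07872216102507859), np.float64(0.10458951079921472));
top fingers 12 0.010608153766322875 0.01218373114582172 Y -0.022122738256130488 -0.010834018233013642 X -0.01019448486551695 0.002643855144931659
```

View pics/t13.png

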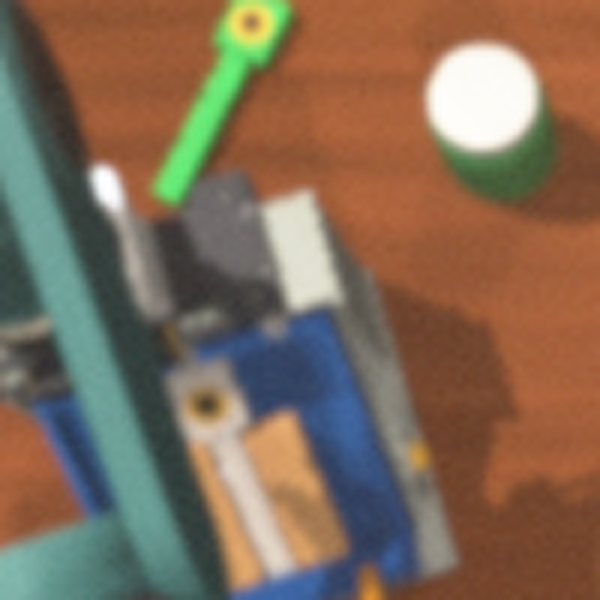

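```bash
python3 -m inch '[{"linear":[0,0,0],"twist":0,"gripper":0.7},{"linear":[0,0,0],"twist":0,"gripper":0.7},{"linear":[0,0,-0.1],"twist":0,"gripper":0.7},{"linear":[0,0,-0.2],"twist":0,"gripper":0.7},{"linear":[0,0,-0.4],"twist":0,"gripper":0.7},{"linear":[0,0,-0.6],"twist":0,"gripper":0.7},{"linear":[0,0,-0.8],"twist":0,"gripper":0.7},{"linear":[0,0,-1.0],"twist":0,"gripper":0.7},{"linear":[0,0,-1.0],"twist":0,"gripper":0.7},{"linear":[0,0,-1.0],"twist":0,"gripper":0.7}]'
python3 -m inch '[{"linear":[0,0,-0.04],"twist":0,"gripper":0.7},{"linear":[0,0,-0.08],"twist":0,"gripper":0.7},{"linear":[0,0,-0.12],"twist":0,"gripper":0.7},{"linear":[0,0,-0.15],"twist":0,"gripper":0.7},{"linear":[0,0,-0.15],"twist":0,"gripper":0.7},{"linear":[0,0,-0.15],"twist":0,"gripper":0.7}]'
python3 -m inch '[{"linear":[0,0,-0.03],"twist":0,"gripper":0.7},{"linear":[0,0,-0.06],"twist":0,"gripper":0.7},{"linear":[0,0,-0.08],"twist":0,"gripper":0.7},{"linear":[0,0,-0.08],"twist":0,"gripper":0.7},{"linear":[0,0,-0.08],"twist":0,"gripper":0.7}]'
python3 - <<'E'
from h import *
s=snap('scene');save(s,'s14.png',(370,60,490,180),6)
E
```

```text
time: 9.35
tool_pos: [0.5761, 0.2811, 0.1256]
ee_rot: [-3.142, -0.005, -2.811]
wrist_force: [0.3, 0.8, 0.1]
width: 0.066
time: 9.85
tool_pos: [0.5775, 0.2816, 0.1131]
ee_rot: [3.141, -0.0, -2.811]
wrist_force: [0.9, -0.3, -0.6]
width: 0.0659
time: 10.27
tool_pos: [0.5773, 0.2816, 0.1047]
ee_rot: [3.142, -0.001, -2.811]
wrist_force: [-0.4, -0.3, -0.0]
width: 0.0658
```

View pics/s14.png

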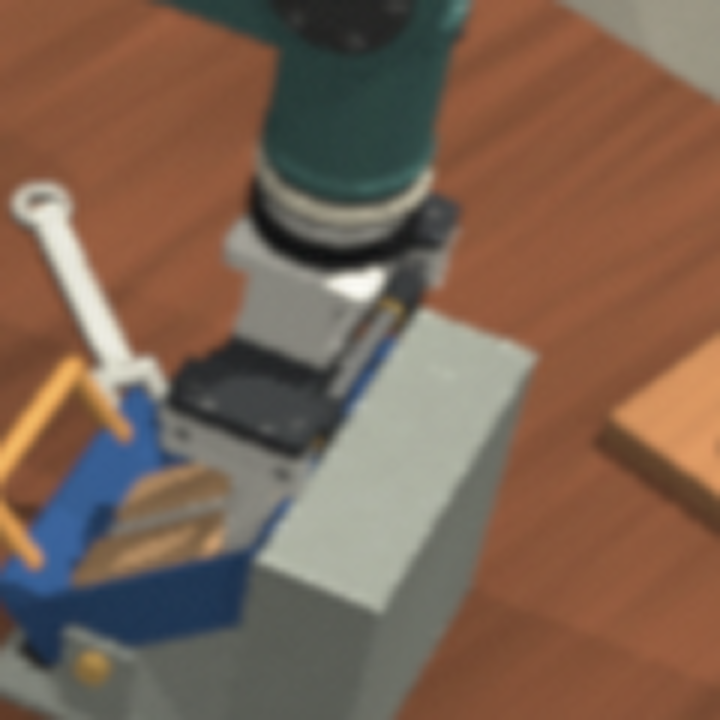

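```bash
python3 -m inch '[{"linear":[0,0,-0.02],"twist":0,"gripper":0.7},{"linear":[0,0,-0.02],"twist":0,"gripper":0.7},{"linear":[0,0,-0.02],"twist":0,"gripper":0.5},{"linear":[0,0,-0.02],"twist":0,"gripper":0}]'
python3 -m inch '[{"linear":[0,0,0],"twist":0,"gripper":0},{"linear":[0,0,0],"twist":0,"gripper":0},{"linear":[0,0,0],"twist":0,"gripper":0},{"linear":[0,0,0],"twist":0,"gripper":0},{"linear":[0,0,0],"twist":0,"gripper":0},{"linear":[0,0,0],"twist":0,"gripper":0}]'
```

```text
time: 10.65
tool_pos: [0.5774, 0.2816, 0.1033]
ee_rot: [3.141, -0.0, -2.811]
wrist_force: [-1.5, 0.5, 1.3]
width: 0.0557
time: 11.15
tool_pos: [0.5773, 0.2817, 0.1031]
ee_rot: [3.141, -0.0, -2.811]
wrist_force: [-2.3, -0.7, 2.0]
width: 0.0334
```

```bash
python3 -m inch '[{"linear":[-0.01,-0.003,0.02],"twist":0,"gripper":0},{"linear":[-0.03,-0.01,0.06],"twist":0,"gripper":0},{"linear":[-0.06,-0.02,0.12],"twist":0,"gripper":0},{"linear":[-0.09,-0.031,0.18],"twist":0,"gripper":0},{"linear":[-0.12,-0.041,0.24],"twist":0,"gripper":0},{"linear":[-0.15,-0.051,0.3],"twist":0,"gripper":0},{"linear":[-0.18,-0.062,0.37],"twist":0,"gripper":0},{"linear":[-0.18,-0.062,0.37],"twist":0,"gripper":0}]'
python3 - <<'E'
from h import *
s=snap('scene');save(s,'s15.png',(370,60,490,180),6)
s=snap('top');save(s,'t15.png',(190,120,290,220),6)
E
```

```text
time: 11.82
tool_pos: [0.5599, 0.2757, 0.1427]
ee_rot: [3.141, 0.004, -2.811]
wrist_force: [0.8, -0.2, -0.2]
width: 0.0335
```

View pics/s15.png

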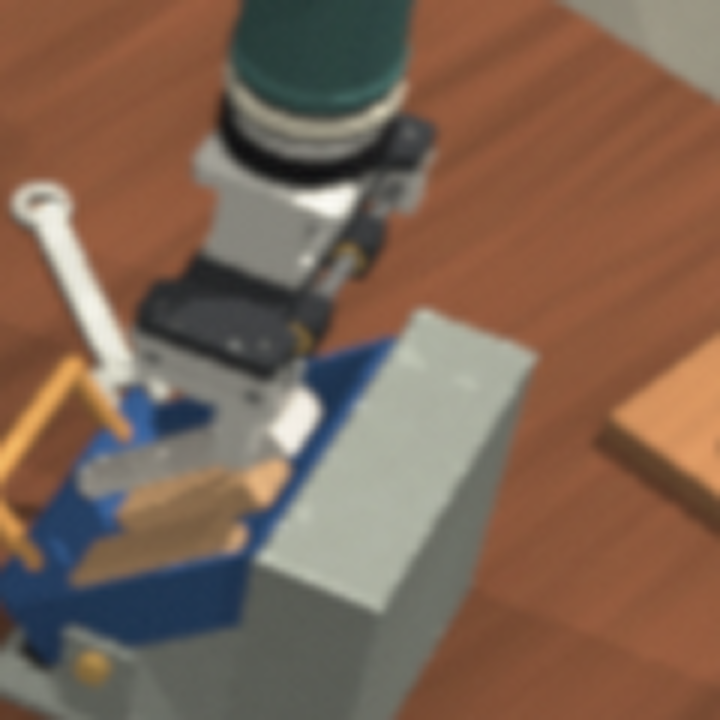

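View pics/t15.png

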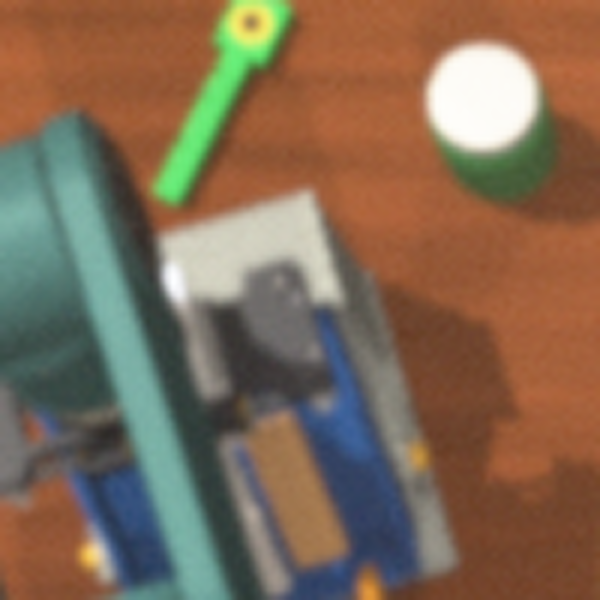

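```bash
python3 -m inch '[{"linear":[0,0,0.1],"twist":0,"gripper":0},{"linear":[0,0,0.25],"twist":0,"gripper":0},{"linear":[0,0,0.5],"twist":0,"gripper":0},{"linear":[0,0,0.75],"twist":0,"gripper":0},{"linear":[0,0,0.95],"twist":0,"gripper":0},{"linear":[0,0,1],"twist":0,"gripper":0}]'
python3 -m inch '[{"linear":[-0.03,-0.15,0],"twist":-0.02,"gripper":0},{"linear":[-0.06,-0.4,0],"twist":-0.05,"gripper":0},{"linear":[-0.1,-0.65,0],"twist":-0.075,"gripper":0},{"linear":[-0.154,-0.93,0],"twist":-0.105,"gripper":0}]'
python3 -m inch '[{"linear":[-0.05,-0.31,0],"twist":-0.035,"gripper":0},{"linear":[-0.1,-0.62,0],"twist":-0.07,"gripper":0},{"linear":[-0.154,-0.93,0],"twist":-0.105,"gripper":0}]'
python3 -m inch '[{"linear":[-0.05,-0.31,0],"twist":-0.035,"gripper":0},{"linear":[-0.1,-0.62,0],"twist":-0.07,"gripper":0},{"linear":[-0.14,-0.85,0],"twist":-0.1,"gripper":0},{"linear":[-0.154,-0.93,0],"twist":-0.105,"gripper":0},{"linear":[-0.154,-0.93,0],"twist":-0.105,"gripper":0},{"linear":[-0.154,-0.93,0],"twist":-0.105,"gripper":0}]'
python3 - <<'E'
from h import *
s=snap('scene');save(s,'s16.png',(270,40,470,240),4)
s=snap('top');save(s,'t16.png',(230,120,370,280),4)
E
```

```text
time: 12.42
tool_pos: [0.5611, 0.276, 0.2452]
ee_rot: [3.141, 0.008, -2.811]
wrist_force: [-0.8, 1.0, -0.1]
width: 0.0338
time: 12.75
tool_pos: [0.5436, 0.1819, 0.2387]
ee_rot: [3.141, -0.002, -2.921]
wrist_force: [0.3, -0.6, -1.3]
width: 0.0339
time: 13.0
tool_pos: [0.5279, 0.0882, 0.2389]
ee_rot: [3.142, -0.002, -3.032]
wrist_force: [0.6, -0.5, -2.0]
width: 0.0338
time: 13.5
tool_pos: [0.5133, -0.0032, 0.2395]
ee_rot: [3.14, -0.001, -3.141]
wrist_force: [0.0, 0.1, -1.0]
width: 0.0337
```

View pics/s16.png

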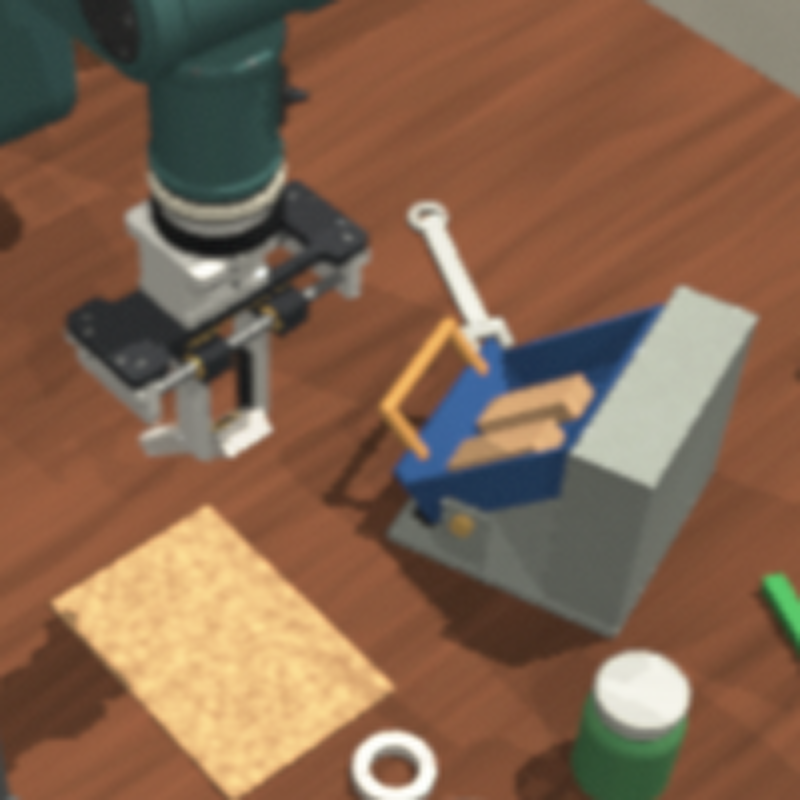

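View pics/t16.png

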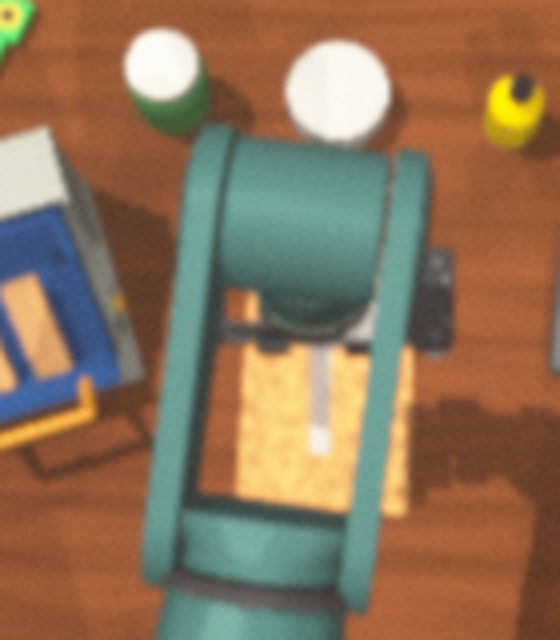

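```bash
python3 -m inch '[{"linear":[0,0,-0.15],"twist":0,"gripper":0},{"linear":[0,0,-0.4],"twist":0,"gripper":0},{"linear":[0,0,-0.65],"twist":0,"gripper":0},{"linear":[0,0,-0.9],"twist":0,"gripper":0},{"linear":[0,0,-1],"twist":0,"gripper":0},{"linear":[0,0,-1],"twist":0,"gripper":0}]'
python3 -m inch '[{"linear":[0,0,-0.15],"twist":0,"gripper":0},{"linear":[0,0,-0.3],"twist":0,"gripper":0},{"linear":[0,0,-0.4],"twist":0,"gripper":0},{"linear":[0,0,-0.4],"twist":0,"gripper":0},{"linear":[0,0,-0.4],"twist":0,"gripper":0}]'
python3 - <<'E'
from h import *
o=robot.get_obs();p=o['tool_pos'];print(p,o['wrist_force'])
s=snap('scene');save(s,'s17.png',(270,90,390,240),5)
t=snap('top');save(t,'t17.png',(270,170,350,250),7)
for s in(s,t):
    w=cloud(s);d=w-p;im=s['image'].astype(int)
    m=(np.abs(d[...,1])<.012)&(d[...,0]<-.025)&(d[...,0]>-.14)&(w[...,2]>.012)&(d[...,2]<.03)
    if m.sum()>8:
        f=np.polyfit(d[...,0][m],w[...,2][m],1);print(m.sum(),'tilt',np.degrees(np.arctan(f[0])),'x',d[...,0][m].min(),d[...,0][m].max(),'z',w[...,2][m].min(),'y',d[...,1][m].mean())
E
```

```text
time: 14.1
tool_pos: [0.5113, -0.0021, 0.1367]
ee_rot: [3.14, -0.007, -3.139]
wrist_force: [-0.6, 0.6, -1.3]
width: 0.034
time: 14.52
tool_pos: [0.5137, -0.0033, 0.1007]
ee_rot: [3.141, 0.0, -3.14]
wrist_force: [0.1, -0.9, -1.4]
width: 0.0336
[ 0.51367001 -0.00328894  0.10073533] [ 0.10799502 -0.87740195 -1.44160942]
34 tilt 44.66122168407236 x -0.08044360220040431 -0.035368313895964065 z 0.030391863178268468 y -0.006007452415091295
92 tilt 43.22981182375518 x -0.08235513147869089 -0.025832595912009648 z 0.03222130631244859 y -0.0005211609853315463
```

View pics/s17.png

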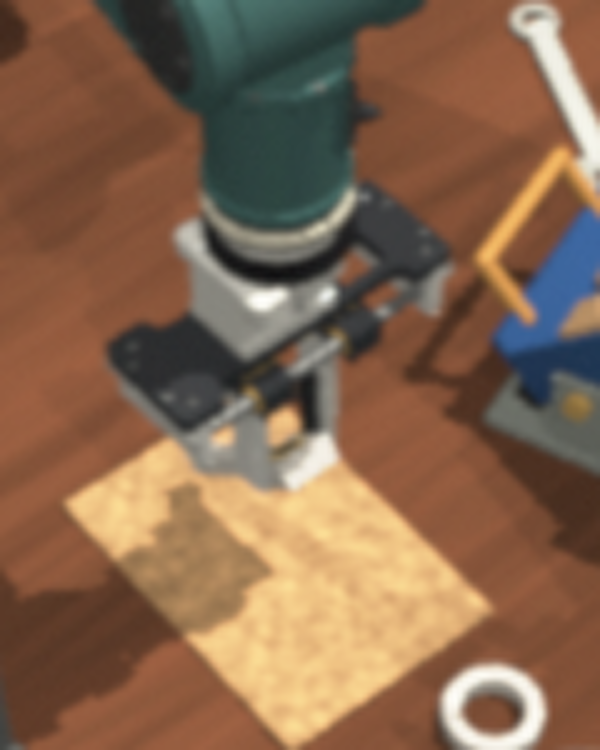

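```bash
python3 -m inch '[{"linear":[0,0,-0.06],"twist":0,"gripper":0},{"linear":[0,0,-0.11],"twist":0,"gripper":0},{"linear":[0,0,-0.15],"twist":0,"gripper":0},{"linear":[0.045,0,-0.2],"twist":0,"gripper":0},{"linear":[0.09,0,-0.26],"twist":0,"gripper":0},{"linear":[0.125,0,-0.31],"twist":0,"gripper":0},{"linear":[0.157,0,-0.36],"twist":0,"gripper":0}]'
python3 - <<'E'
from h import *
o=robot.get_obs();p=o['tool_pos'];print(p,o['wrist_force'],o['wrist_torque'])
s=snap('scene');save(s,'s18.png',(270,90,390,240),5)
t=snap('top');save(t,'t18.png',(270,170,350,250),7)
for s in(s,t):
    w=cloud(s);d=w-p;im=s['image'].astype(int)
    m=(np.abs(d[...,1])<.012)&(d[...,0]<-.025)&(d[...,0]>-.14)&(w[...,2]>.012)&(d[...,2]<.03)
    if m.sum()>8:
        f=np.polyfit(d[...,0][m],w[...,2][m],1);print(m.sum(),'tilt',np.degrees(np.arctan(f[0])),'x',d[...,0][m].min(),d[...,0][m].max(),'z',w[...,2][m].min(),'y',d[...,1][m].mean())
E
```

```text
time: 15.2
tool_pos: [0.531, -0.0035, 0.0647]
ee_rot: [3.141, 0.004, -3.141]
wrist_force: [2.4, 0.9, 3.1]
width: 0.0339
[ 0.53101018 -0.00349092  0.06473609] [2.43061246 0.9192224  3.11815862] [ 0.20913942 -0.195579   -0.06496227]
13 tilt 42.9038837552835 x -0.05219786973909285 -0.03864351167016006 z 0.03214863793819842 y -0.006830468561964384
111 tilt 32.23264315596999 x -0.11494823173060681 -0.02656621336122722 z 0.012048168369137729 y -1.393585204005019e-05
```

View pics/s18.png

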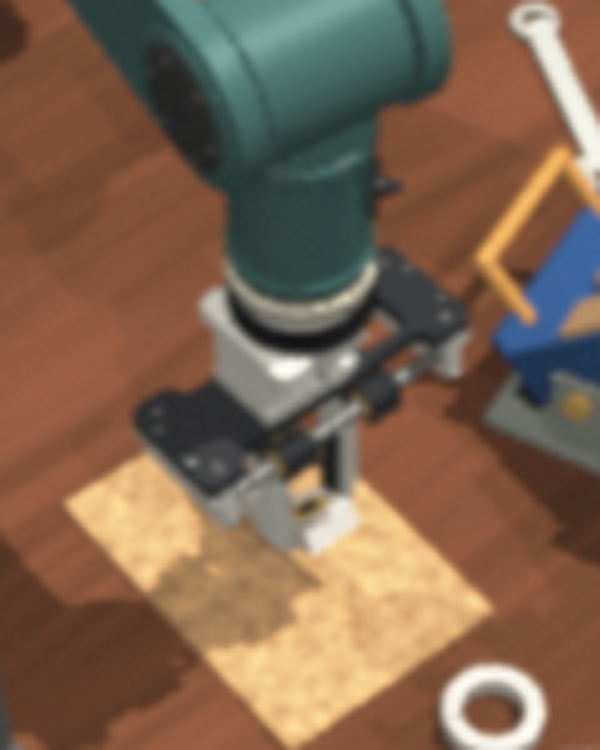

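```bash
python3 -m inch '[{"linear":[0.03,0,-0.055],"twist":0,"gripper":0},{"linear":[0.056,0,-0.11],"twist":0,"gripper":0},{"linear":[0.08,0,-0.165],"twist":0,"gripper":0},{"linear":[0.1,0,-0.223],"twist":0,"gripper":0},{"linear":[0.118,0,-0.28],"twist":0,"gripper":0},{"linear":[0.132,0,-0.342],"twist":0,"gripper":0},{"linear":[0.143,0,-0.4],"twist":0,"gripper":0},{"linear":[0.15,0,-0.46],"twist":0,"gripper":0},{"linear":[0.155,0,-0.51],"twist":0,"gripper":0},{"linear":[0.157,0,-0.54],"twist":0,"gripper":0}]'
python3 - <<'E'
from h import *
o=robot.get_obs();p=o['tool_pos'];print(p,o['wrist_force'],o['wrist_torque'])
s=snap('scene');save(s,'s19.png',(290,120,370,240),6)
t=snap('top');save(t,'t19.png',(270,170,350,250),7)
w=cloud(t);d=w-p
m=(np.abs(d[...,1])<.006)&(d[...,0]<-.025)&(d[...,0]>-.11)&(w[...,2]>.009)&(d[...,2]<.04)
f=np.polyfit(d[...,0][m],w[...,2][m],1);print(m.sum(),'tilt',np.degrees(np.arctan(f[0])),'x',d[...,0][m].min(),d[...,0][m].max(),'z',np.polyval(f,[-.1,0]),'y',d[...,1][m].mean())
E
```

```text
time: 16.13
tool_pos: [0.5439, -0.0035, 0.0088]
ee_rot: [3.141, -0.002, -3.141]
wrist_force: [1.7, 0.7, 1.3]
width: 0.0334
[ 0.54393355 -0.00350775  0.00880575] [1.69906163 0.70684618 1.29833822] [ 0.02004327 -0.0182643  -0.00213903]
71 tilt 2.2056592562402684 x -0.09765466860798666 -0.02508219083975627 z [0.02061288 0.02446439] y 0.00016439189866975946
```

View pics/s19.png

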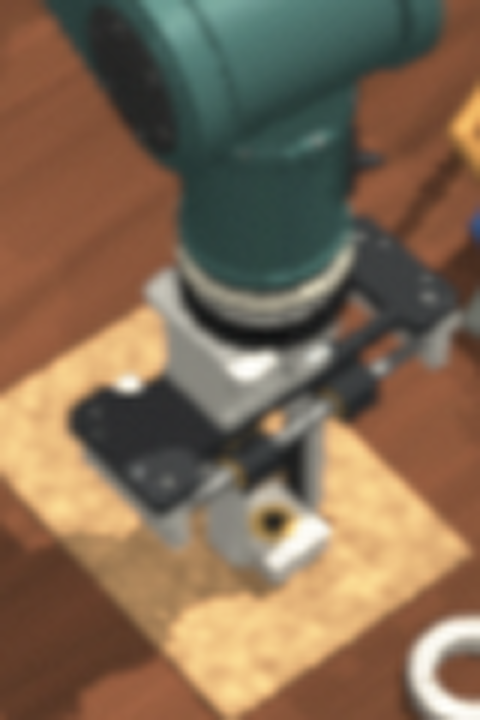

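View pics/t19.png

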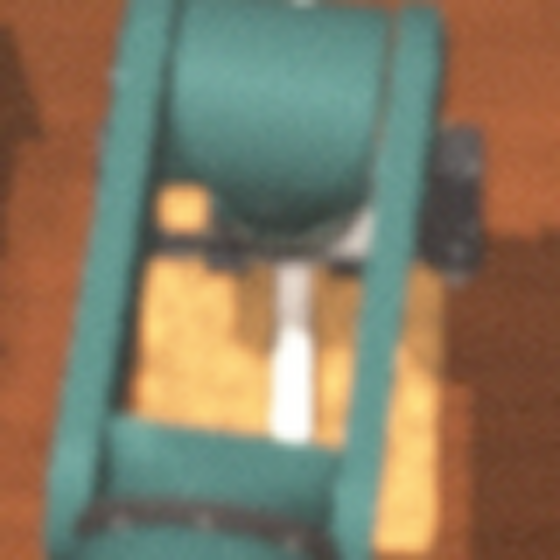

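```bash
python3 -m inch '[{"linear":[0,0,-0.015],"twist":0,"gripper":0},{"linear":[0,0,-0.03],"twist":0,"gripper":0},{"linear":[0,0,-0.04],"twist":0,"gripper":0},{"linear":[0,0,-0.04],"twist":0,"gripper":0},{"linear":[0,0,-0.04],"twist":0,"gripper":0}]'
python3 - <<'E'
from h import *
o=robot.get_obs();p=o['tool_pos'];print(p,o['wrist_force'],o['wrist_torque'])
t=snap('top')
w=cloud(t);d=w-p
m=(np.abs(d[...,1])<.006)&(d[...,0]<-.025)&(d[...,0]>-.11)&(w[...,2]>.009)&(d[...,2]<.04)
f=np.polyfit(d[...,0][m],w[...,2][m],1);print(m.sum(),'tilt',np.degrees(np.arctan(f[0])),'z',np.polyval(f,[-.1,0]))
E
```

```text
time: 16.65
tool_pos: [0.5442, -0.0035, 0.0059]
ee_rot: [3.141, -0.001, -3.141]
wrist_force: [-2.0, -0.0, 0.8]
width: 0.0335
[ 0.54418051 -0.00351144  0.00594867] [-1.96022912 -0.01048616  0.76094805] [0.05042864 0.44969401 0.02794087]
70 tilt 0.6696684501398631 z [0.01965871 0.02082756]
```

```bash
python3 -m inch '[{"linear":[0,0,-0.005],"twist":0,"gripper":0},{"linear":[0,0,-0.005],"twist":0,"gripper":0.45},{"linear":[0,0,-0.005],"twist":0,"gripper":0.6},{"linear":[0,0,-0.005],"twist":0,"gripper":0.6},{"linear":[0,0,-0.005],"twist":0,"gripper":0.6},{"linear":[0,0,-0.005],"twist":0,"gripper":0.6},{"linear":[0,0,-0.005],"twist":0,"gripper":0.6}]'
python3 -m inch '[{"linear":[0,0,0.1],"twist":0,"gripper":0.6},{"linear":[0,0,0.3],"twist":0,"gripper":0.6},{"linear":[0,0,0.6],"twist":0,"gripper":0.6},{"linear":[0,0,0.9],"twist":0,"gripper":0.6},{"linear":[0,0,0.9],"twist":0,"gripper":0.6}]'
python3 -m inch '[{"linear":[-0.4,0,0.1],"twist":0,"gripper":0.4},{"linear":[-0.8,0,0.1],"twist":0,"gripper":0.4},{"linear":[-0.95,0,0.1],"twist":0,"gripper":0.4},{"linear":[-0.95,0,0.1],"twist":0,"gripper":0.4},{"linear":[-0.95,0,0.1],"twist":0,"gripper":0.4}]'
python3 - <<'E'
from h import *
s=snap('scene');save(s,'s20.png',(270,120,390,240),6)
t=snap('top');save(t,'t20.png',(270,170,350,250),7)
E
```

```text
time: 17.28
tool_pos: [0.5449, -0.0036, 0.0057]
ee_rot: [3.142, 0.0, -3.141]
wrist_force: [0.9, -0.3, 0.2]
width: 0.056
time: 17.7
tool_pos: [0.5492, -0.004, 0.1039]
ee_rot: [-3.14, 0.014, -3.141]
wrist_force: [0.1, -0.4, 0.2]
width: 0.0566
time: 18.12
tool_pos: [0.4499, -0.0036, 0.1062]
ee_rot: [-3.141, 0.002, -3.141]
wrist_force: [-0.2, -0.3, -0.0]
width: 0.0375
```

View pics/s20.png

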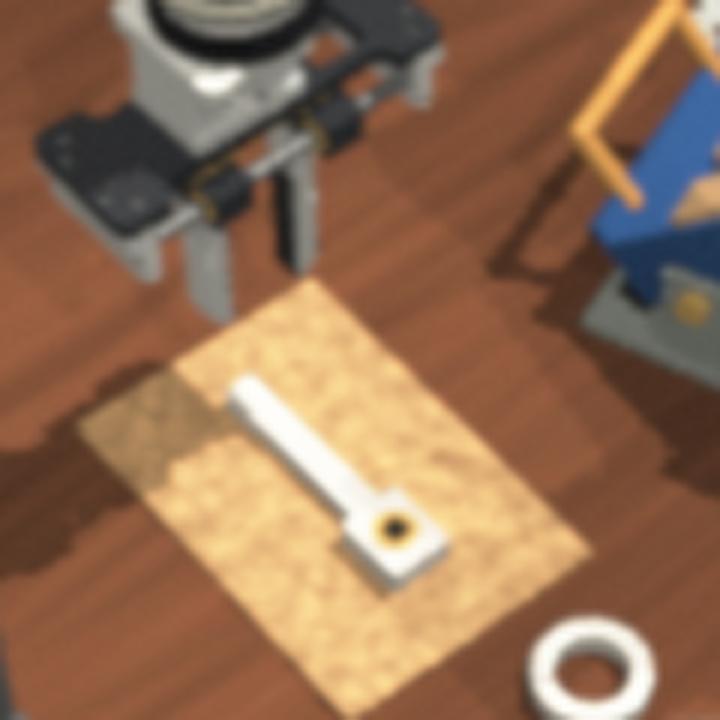

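View pics/t20.png

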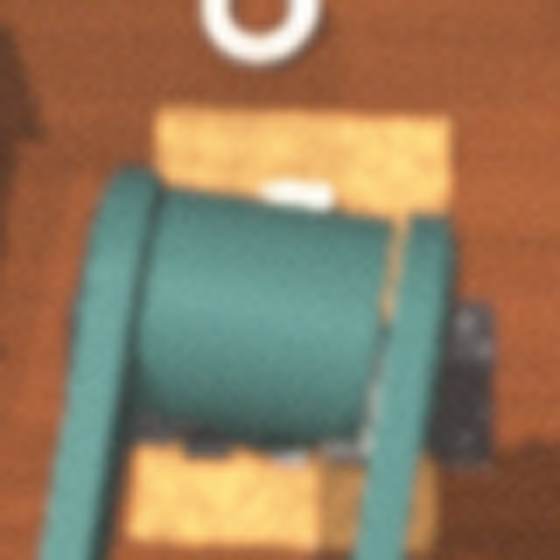

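Run:
```python
from h import *
s=snap('scene');im=s['image'].astype(int)
m=(im.max(2)-im.min(2)<45)&(im.sum(2)>480); b=np.zeros_like(m); b[178:220,305:348]=1; m&=b
n,l,st,_=cv2.connectedComponentsWithStats(m.astype(np.uint8)); m=l==1+np.argmax(st[1:,4]); m=cv2.morphologyEx(m.astype(np.uint8),cv2.MORPH_CLOSE,np.ones((5,5)))
vs,us=np.nonzero(m); P=np.array([ray(s,u,v,.0195)[:2] for u,v in zip(us,vs)])
print(P[:,0].min(),P[:,0].max(),len(P))
B=ray(s,270+395/6-.4,120+528/6-.4,.021);print('bush',B)
t=P[P[:,0]<B[0]-.03]; f=np.polyfit(t[:,0],t[:,1],1); print('tail yaw',np.degrees(np.arctan(f[0])),'y at bush',np.polyval(f,B[0]),'y at grip',np.polyval(f,B[0]-.095))
c,sz,a=cv2.minAreaRect((P[P[:,0]>B[0]-.018]*1000).astype(np.float32));print('eye rect',c,sz,a)
o=robot.get_obs();print(o['tool_pos'],o['ee_rot'],o['width'])
# finger location check in xy
w=cloud(s);p=o['tool_pos'];d=w-p
k=(np.abs(d[...,0])<.025)&(np.abs(d[...,1])<.045)&(d[...,2]>.0)&(d[...,2]<.05)
print('fingers rel x',np.percentile(d[...,0][k],[2,98]),'y',np.percentile(d[...,1][k],[2,98]),'z',np.percentile(d[...,2][k],[1,5]))
```

```text
0.43225321635983693 0.5750317652470912 299
bush [ 0.54989058 -0.00316247  0.021     ]
tail yaw -0.18020992669277996 y at bush -0.005769091255750349 y at grip -0.005470290896712855
eye rect (553.5962524414062, -4.385692596435547) (35.2342643737793, 43.08607864379883) 89.1078872680664
[ 0.45093883 -0.00369064  0.10597331] [-3.14156798e+00  1.19640978e-03 -3.14095471e+00] 0.037642507782333606
fingers rel x [-0.00626581  0.01323267] y [-0.03245607  0.02820354] z [0.00520772 0.01113969]
```

```bash
python3 -m inch '[{"linear":[0.03,0,-0.2],"twist":0,"gripper":0.45},{"linear":[0.05,0,-0.4],"twist":0,"gripper":0.45},{"linear":[0.05,0,-0.6],"twist":0,"gripper":0.45},{"linear":[0.05,0,-0.8],"twist":0,"gripper":0.45},{"linear":[0.05,0,-0.9],"twist":0,"gripper":0.45},{"linear":[0.05,0,-0.9],"twist":0,"gripper":0.45},{"linear":[0.05,0,-0.9],"twist":0,"gripper":0.45}]'
python3 -m inch '[{"linear":[0,0,-0.04],"twist":0,"gripper":0.45},{"linear":[0,0,-0.08],"twist":0,"gripper":0.45},{"linear":[0,0,-0.12],"twist":0,"gripper":0.45},{"linear":[0,0,-0.13],"twist":0,"gripper":0.45},{"linear":[0,0,-0.13],"twist":0,"gripper":0.45},{"linear":[0,0,-0.13],"twist":0,"gripper":0.45}]'
python3 - <<'E'
from h import *
s=snap('scene');save(s,'s21.png',(270,120,390,240),6)
E
```

```text
time: 18.85
tool_pos: [0.4551, -0.0036, 0.0155]
ee_rot: [3.141, -0.001, -3.141]
wrist_force: [-0.5, -0.6, -0.2]
width: 0.0425
time: 19.35
tool_pos: [0.4548, -0.0036, 0.0027]
ee_rot: [3.142, 0.0, -3.141]
wrist_force: [-0.6, -0.8, -0.3]
width: 0.0423
```

View pics/s21.png

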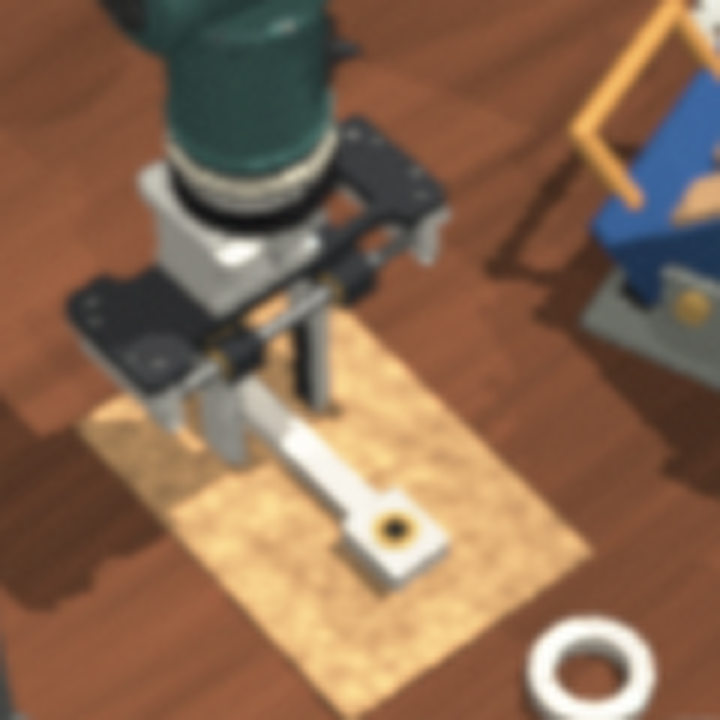

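```bash
python3 -m inch '[{"linear":[0,0,-0.01],"twist":0,"gripper":0.3},{"linear":[0,0,-0.01],"twist":0,"gripper":0},{"linear":[0,0,-0.01],"twist":0,"gripper":0},{"linear":[0,0,-0.01],"twist":0,"gripper":0},{"linear":[0,0,-0.01],"twist":0,"gripper":0},{"linear":[0,0,-0.01],"twist":0,"gripper":0},{"linear":[0,0,-0.01],"twist":0,"gripper":0},{"linear":[0,0,-0.01],"twist":0,"gripper":0}]'
python3 -m inch '[{"linear":[0,0,0.05],"twist":0,"gripper":0},{"linear":[0,0,0.15],"twist":0,"gripper":0},{"linear":[0,0,0.35],"twist":0,"gripper":0},{"linear":[0,0,0.6],"twist":0,"gripper":0},{"linear":[0,0,0.85],"twist":0,"gripper":0},{"linear":[0,0,0.95],"twist":0,"gripper":0},{"linear":[0,0,0.95],"twist":0,"gripper":0},{"linear":[0,0,0.95],"twist":0,"gripper":0}]'
python3 - <<'E'
from h import *
o=robot.get_obs();p=o['tool_pos'];print(p,o['wrist_force'],o['wrist_torque'])
s=snap('scene');save(s,'s22.png',(250,80,400,230),5);w=cloud(s);d=w-p;im=s['image'].astype(int)
m=(im.max(2)-im.min(2)<45)&(im.sum(2)>480)&(np.abs(d[...,1])<.025)&(d[...,0]>.02)&(d[...,0]<.13)&(d[...,2]<.05)&(w[...,2]>.05)
f=np.polyfit(d[...,0][m],d[...,2][m],1);print(m.sum(),'pitch',np.degrees(np.arctan(f[0])),'z',np.polyval(f,[0,.1]),'y',d[...,1][m].mean(),d[...,0][m].max())
E
```

```text
time: 20.07
tool_pos: [0.4548, -0.0036, 0.0017]
ee_rot: [3.142, 0.0, -3.141]
wrist_force: [-0.1, -0.1, 0.9]
width: 0.0159
time: 20.73
tool_pos: [0.4548, -0.0036, 0.0967]
ee_rot: [3.142, 0.001, -3.141]
wrist_force: [0.1, 0.7, -1.3]
width: 0.0156
[ 0.45479426 -0.00355198  0.09672108] [ 0.11724933  0.7427125  -1.28890812] [-0.00154203  0.13564736  0.00222702]
223 pitch 1.7437683431732962 z [0.01602159 0.01906598] y -0.002495417295904912 0.11892492520413073
```

View pics/s22.png

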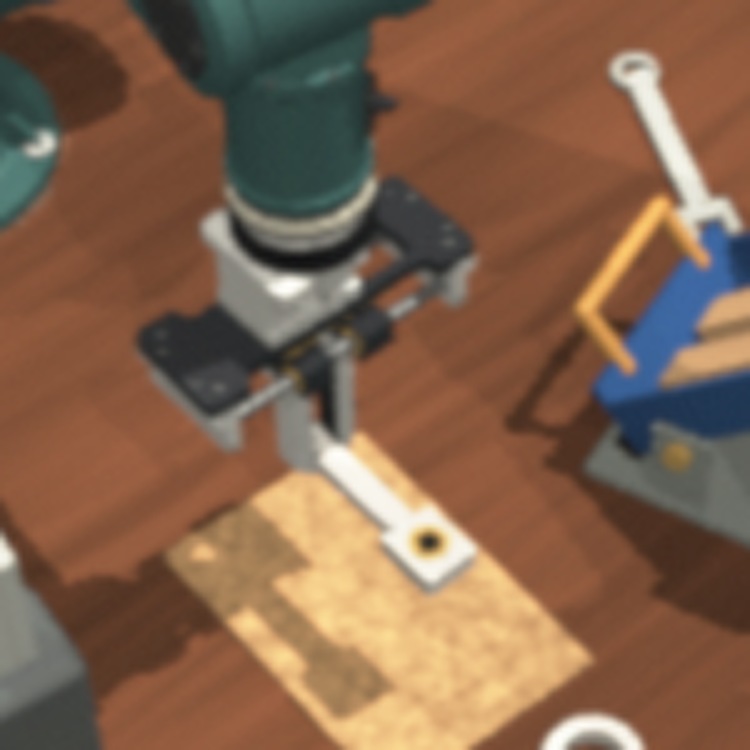

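Run:
```python
from h import *
s=snap('scene');t=snap('top')
o=robot.get_obs();p=o['tool_pos']
B=ray(s,250+430/5-.4,80+541/5-.4,p[2]+.003+.016);print('bush rel TCP',B-p)
save(t,'t23.png',(355,160,455,235),8);save(s,'s23.png',(220,225,310,325),6)
for u,v in((137,332),(242,340),(147,200)): print('top',ray(t,340+u/4-.4,130+v/4-.4,.045)[:2].round(4))
for u,v in((537,545),(690,447),(600,310)): print('scene',ray(s,150+u/5-.4,180+v/5-.4,.045)[:2].round(4))
for nm,c in(('t',t),('s',s)):
    im=c['image'].astype(int);m=(im.min(2)>165); b=np.zeros_like(m)
    if nm=='t': b[170:225,368:402]=1
    else: b[230:300,240:295]=1
    m&=b; n,l,st,ct=cv2.connectedComponentsWithStats(m.astype(np.uint8)); k=1+np.argmax(st[1:,4]); m=l==k
    vs,us=np.nonzero(m); P=np.array([ray(c,u,v,.045)[:2] for u,v in zip(us,vs)]).astype(np.float32)*1000
    print(nm,st[k],cv2.minAreaRect(P),cv2.boxPoints(cv2.minAreaRect(P)).round(1).tolist())
```

```text
bush rel TCP [0.09584111 0.00183462 0.019     ]
top [ 0.5116 -0.2192]
top [ 0.5062 -0.3095]
top [ 0.6282 -0.2291]
scene [ 0.6205 -0.3241]
scene [ 0.6272 -0.2324]
scene [ 0.5308 -0.2192]
t [374 180  27  35 585] ((567.329345703125, -268.58612060546875), (92.81542205810547, 112.57955932617188), 83.5096435546875) [[506.20001220703125, -308.29998779296875], [618.0, -321.1000061035156], [628.5, -228.8000030517578], [516.5999755859375, -216.10000610351562]]
s [246 243  42  45 934] ((575.0987548828125, -270.89434814453125), (91.45834350585938, 100.13316345214844), 83.45863342285156) [[520.0999755859375, -310.6000061035156], [619.5999755859375, -322.0], [630.0, -231.1999969482422], [530.5999755859375, -219.8000030517578]]
```

View pics/t23.png

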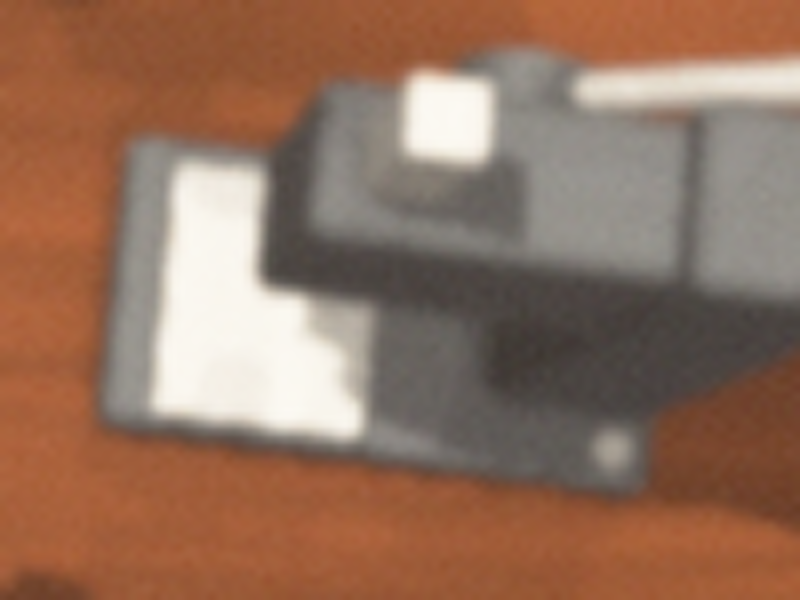

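View pics/s23.png

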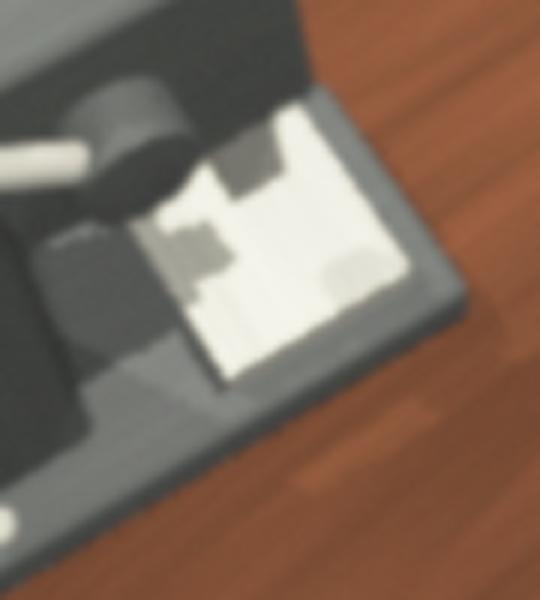

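```bash
python3 -m inch '[{"linear":[-0.05,-0.1,0],"twist":-0.008,"gripper":0},{"linear":[-0.1,-0.3,0],"twist":-0.015,"gripper":0},{"linear":[-0.2,-0.55,0],"twist":-0.025,"gripper":0},{"linear":[-0.26,-0.82,0],"twist":-0.036,"gripper":0}]'
python3 -m inch '[{"linear":[-0.08,-0.27,0],"twist":-0.012,"gripper":0},{"linear":[-0.17,-0.55,0],"twist":-0.024,"gripper":0},{"linear":[-0.25,-0.82,0],"twist":-0.036,"gripper":0}]'
python3 -m inch '[{"linear":[-0.08,-0.27,0],"twist":-0.012,"gripper":0},{"linear":[-0.17,-0.5,0],"twist":-0.024,"gripper":0},{"linear":[-0.22,-0.7,0],"twist":-0.03,"gripper":0},{"linear":[-0.25,-0.81,0],"twist":-0.036,"gripper":0},{"linear":[-0.25,-0.81,0],"twist":-0.036,"gripper":0},{"linear":[-0.25,-0.81,0],"twist":-0.036,"gripper":0},{"linear":[-0.25,-0.81,0],"twist":-0.036,"gripper":0}]'
python3 - <<'E'
from h import *
o=robot.get_obs();p=o['tool_pos'];print(p,o['ee_rot'])
s=snap('scene');save(s,'s24.png',(150,130,330,310),4);t=snap('top');save(t,'t24.png',(340,150,460,270),6)
E
```

```text
time: 21.22
tool_pos: [0.4269, -0.0862, 0.0953]
ee_rot: [3.141, -0.003, 3.105]
wrist_force: [0.1, -0.9, -1.3]
width: 0.0158
time: 21.47
tool_pos: [0.4019, -0.169, 0.0955]
ee_rot: [3.141, -0.002, 3.066]
wrist_force: [0.1, -0.4, -0.6]
width: 0.0158
time: 22.05
tool_pos: [0.3786, -0.2476, 0.0961]
ee_rot: [3.14, -0.001, 3.03]
wrist_force: [0.2, 0.7, -0.8]
width: 0.0157
[ 0.37864155 -0.24761342  0.09614082] [ 3.14027211e+00 -6.79712937e-04  3.02969218e+00]
```

View pics/s24.png

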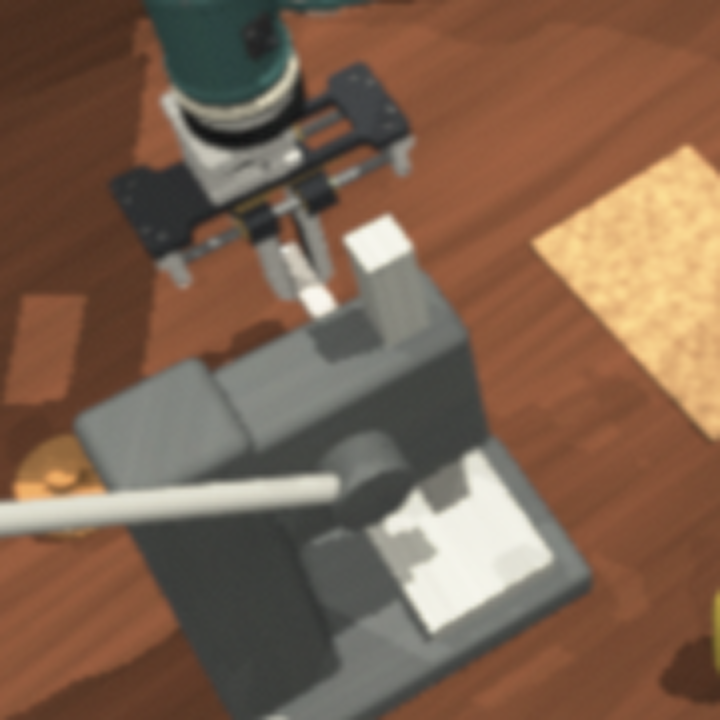

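View pics/t24.png

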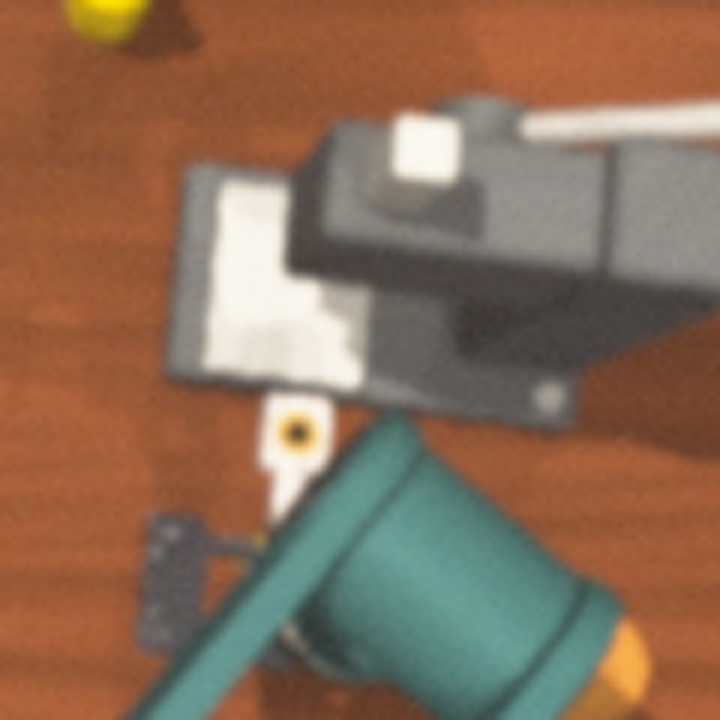

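Run:
```python
from h import *
t=snap('top');p=robot.get_obs()['tool_pos'];print(p)
zt=p[2]+.019
hs=cv2.cvtColor(t['image'],cv2.COLOR_RGB2HSV); im=t['image'].astype(int)
b=np.zeros((400,640),bool); b[212:233,378:402]=1
d=(im.sum(2)<230)&b; vs,us=np.nonzero(d&(np.hypot(np.mgrid[:400,:640][1]-389.3,np.mgrid[:400,:640][0]-221.8)<3.5)); print(us.mean(),vs.mean(),len(us))
a=np.radians(-6.5);ex=np.array([np.cos(a),np.sin(a)]);ey=np.array([-ex[1],ex[0]])
for u,v in((389.3,221.8),(us.mean(),vs.mean())):
    B=ray(t,u,v,zt); print('bush',B,'rel TCP',(B-p)[:2]@ex,(B-p)[:2]@ey)
    for O in((.5723,-.2692),(.5733,-.27),(.5744,-.2709)): q=B[:2]-O; print(O,q@ex,q@ey)
m=(im.max(2)-im.min(2)<40)&(im.sum(2)>520)&b; 
n,l,st,_=cv2.connectedComponentsWithStats(m.astype(np.uint8))
m=l==l[217,387]; m=cv2.morphologyEx(m.astype(np.uint8),cv2.MORPH_CLOSE,np.ones((7,7))); vs,us=np.nonzero(m); print(len(us),us.min(),us.max(),vs.min(),vs.max())
P=np.array([ray(t,u,v,zt)[:2] for u,v in zip(us,vs)]).astype(np.float32)*1000
P=P[(P[:,0]>455)]
print(cv2.minAreaRect(P))
```

```text
[ 0.37901331 -0.24752893  0.09652371]
nan nan 0
bush [ 0.47299971 -0.25862862  0.11552371] rel TCP 0.09463875951382711 -0.0003887797262408587
(0.5723, -0.2692) -0.09985869095056174 -0.0007376884933062626
(0.5733, -0.27) -0.10094282537725267 -5.603422253287702e-05
(0.5744, -0.2709) -0.10213763731088801 0.0007136569124313128
bush [nan nan nan] rel TCP nan nan
(0.5723, -0.2692) nan nan
(0.5733, -0.27) nan nan
(0.5744, -0.2709) nan nan
46 384 394 216 221
((484.2850341796875, -257.8409423828125), (32.48350524902344, 16.205280303955078), 88.86967468261719)<stdin>:6: RuntimeWarning: Mean of empty slice.
  ret = ret.dtype.type(ret / rcount)
<stdin>:8: RuntimeWarning: Mean of empty slice.
```

```bash
python3 -m inch '[{"linear":[0,0,-0.15],"twist":0,"gripper":0},{"linear":[0,0,-0.3],"twist":0,"gripper":0},{"linear":[0,0,-0.42],"twist":0,"gripper":0},{"linear":[0,0,-0.44],"twist":0,"gripper":0},{"linear":[0,0,-0.44],"twist":0,"gripper":0},{"linear":[0,0,-0.44],"twist":0,"gripper":0}]'
python3 -m inch '[{"linear":[0.05,-0.006,0],"twist":0,"gripper":0},{"linear":[0.15,-0.017,0],"twist":0,"gripper":0},{"linear":[0.3,-0.034,0],"twist":0,"gripper":0},{"linear":[0.45,-0.051,0],"twist":0,"gripper":0},{"linear":[0.6,-0.068,0],"twist":0,"gripper":0},{"linear":[0.75,-0.085,0],"twist":0,"gripper":0},{"linear":[0.9,-0.103,0],"twist":0,"gripper":0},{"linear":[0.99,-0.113,0],"twist":0,"gripper":0},{"linear":[0.99,-0.113,0],"twist":0,"gripper":0},{"linear":[0.99,-0.113,0],"twist":0,"gripper":0}]'
python3 - <<'E'
from h import *
o=robot.get_obs();p=o['tool_pos'];print(p,o['ee_rot'],o['wrist_force'])
s=snap('scene');save(s,'s25.png',(200,200,310,310),6);t=snap('top');save(t,'t25.png',(355,165,435,245),8)
E
```

```text
time: 22.7
tool_pos: [0.3792, -0.2484, 0.0532]
ee_rot: [-3.141, 0.001, 3.03]
wrist_force: [-0.1, 0.5, -0.9]
width: 0.0157
time: 23.53
tool_pos: [0.4781, -0.2599, 0.0526]
ee_rot: [3.142, -0.0, 3.03]
wrist_force: [-0.7, 0.1, -1.2]
width: 0.0158
[ 0.4781113 -0.2598504  0.0526493] [ 3.14151115e+00 -3.60970861e-04  3.02970654e+00] [-0.71653975  0.07477611 -1.17991521]
```

View pics/s25.png

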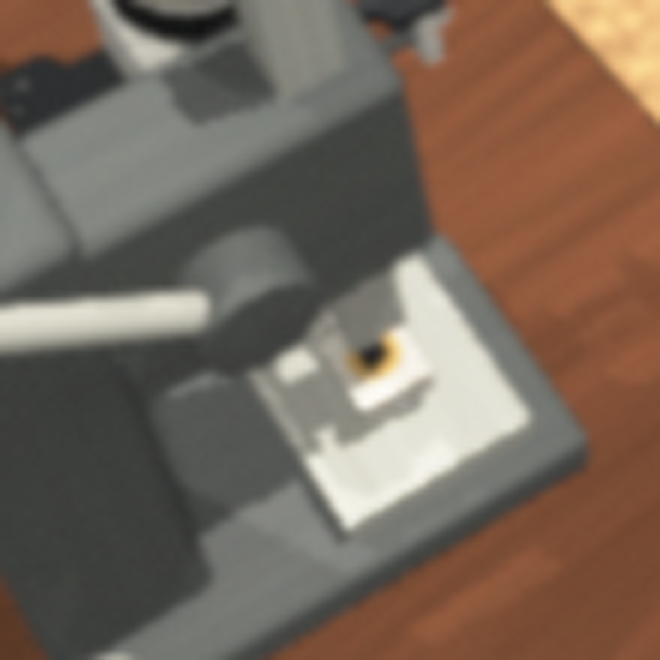

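View pics/t25.png

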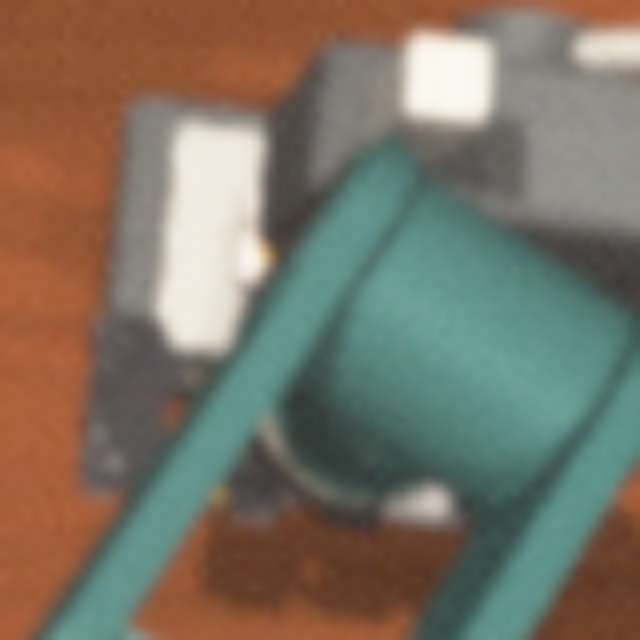

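Run:
```python
from h import *
s=snap('scene');p=robot.get_obs()['tool_pos'];print(p)
a=np.radians(-6.5);ex=np.array([np.cos(a),np.sin(a)]);ey=np.array([-ex[1],ex[0]])
for u,v in((374,353),(376,350)):
    B=ray(s,200+u/6-.4,200+v/6-.4,p[2]+.019); print(B,'relTCP',(B-p)[:2]@ex,(B-p)[:2]@ey)
    for O in((.5723,-.2692),(.5733,-.27),(.5744,-.2709)): q=B[:2]-O; print(O,q@ex,q@ey)
```

```text
[ 0.47712786 -0.25977026  0.05258051]
[ 0.57280414 -0.27045807  0.07158051] relTCP 0.09627114981456507 0.0002117518628006606
(0.5723, -0.2692) 0.0006433124894401946 -0.0011929142996896524
(0.5733, -0.27) -0.0004408219372507217 -0.0005112600289162664
(0.5744, -0.2709) -0.001635633870886069 0.0002584311060479227
[ 0.57218472 -0.26896718  0.07158051] relTCP 0.09548693958439075 0.0016229423118843812
(0.5723, -0.2692) -0.00014089774073410965 0.00021827614939406761
(0.5733, -0.27) -0.001225032167425026 0.0008999304201674535
(0.5744, -0.2709) -0.002419844101060373 0.0016696215551316427
```

```bash
python3 -m inch '[{"linear":[0.012,-0.001,-0.03],"twist":0,"gripper":0},{"linear":[0.012,-0.001,-0.06],"twist":0,"gripper":0},{"linear":[0.012,-0.001,-0.08],"twist":0,"gripper":0},{"linear":[0.012,-0.001,-0.09],"twist":0,"gripper":0},{"linear":[0.012,-0.001,-0.09],"twist":0,"gripper":0},{"linear":[0.012,-0.001,-0.09],"twist":0,"gripper":0}]'
python3 -m inch '[{"linear":[0,0,-0.005],"twist":0,"gripper":0},{"linear":[0,0,-0.01],"twist":0,"gripper":0},{"linear":[0,0,-0.01],"twist":0,"gripper":0},{"linear":[0,0,-0.01],"twist":0,"gripper":0}]'
```

```text
time: 24.18
tool_pos: [0.4788, -0.2599, 0.0435]
ee_rot: [3.141, -0.0, 3.029]
wrist_force: [-0.9, 0.3, -0.9]
width: 0.0159
time: 24.52
tool_pos: [0.479, -0.26, 0.0426]
ee_rot: [3.142, 0.0, 3.029]
wrist_force: [0.6, -0.9, -1.6]
width: 0.0156
```

Not on the anvil yet (the load is still about -1.3 N), so I keep lowering in small steps.

```bash
python3 -m inch '[{"linear":[0,0,-0.005],"twist":0,"gripper":0},{"linear":[0,0,-0.01],"twist":0,"gripper":0},{"linear":[0,0,-0.01],"twist":0,"gripper":0},{"linear":[0,0,-0.01],"twist":0,"gripper":0}]'
python3 -c "
from bench import robot
o=robot.get_obs();print(o['wrist_force'],o['wrist_torque'])"
python3 -m inch '[{"linear":[0,0,-0.005],"twist":0,"gripper":0},{"linear":[0,0,-0.008],"twist":0,"gripper":0},{"linear":[0,0,-0.008],"twist":0,"gripper":0},{"linear":[0,0,-0.008],"twist":0,"gripper":0}]'
python3 -c "
from bench import robot
o=robot.get_obs();print(o['wrist_force'],o['wrist_torque'])"
```

```text
time: 24.85
tool_pos: [0.479, -0.26, 0.0418]
ee_rot: [-3.142, 0.0, 3.029]
wrist_force: [-0.5, 0.1, -0.9]
width: 0.0155
[-0.49852996  0.14861798 -0.88217153] [-0.00010318  0.01960217 -0.00205919]
time: 25.18
tool_pos: [0.479, -0.2601, 0.0415]
ee_rot: [-3.141, 0.0, 3.029]
wrist_force: [-2.7, 1.5, 4.2]
width: 0.0158
[-2.74636512  1.51896571  4.23944422] [0.19109706 0.31890355 0.05582565]
```

```bash
python3 -m inch '[{"linear":[0,0,0.003],"twist":0,"gripper":0},{"linear":[0,0,0.003],"twist":0,"gripper":0.25},{"linear":[0,0,0.003],"twist":0,"gripper":0.45},{"linear":[0,0,0.003],"twist":0,"gripper":0.45},{"linear":[0,0,0.003],"twist":0,"gripper":0.45},{"linear":[0,0,0.003],"twist":0,"gripper":0.45},{"linear":[0,0,0.003],"twist":0,"gripper":0.45}]'
python3 -m inch '[{"linear":[0,0,0.1],"twist":0,"gripper":0.45},{"linear":[0,0,0.25],"twist":0,"gripper":0.45},{"linear":[-0.1,0.011,0.45],"twist":0,"gripper":0.45},{"linear":[-0.3,0.034,0.7],"twist":0,"gripper":0.45},{"linear":[-0.6,0.068,0.8],"twist":0,"gripper":0.45},{"linear":[-0.9,0.1,0.9],"twist":0,"gripper":0.45},{"linear":[-0.9,0.1,0.9],"twist":0,"gripper":0.45}]'
python3 -m inch '[{"linear":[-0.3,0.3,0.2],"twist":0,"gripper":0.45},{"linear":[-0.3,0.6,0.2],"twist":0,"gripper":0.45},{"linear":[-0.3,0.95,0.2],"twist":0,"gripper":0.45},{"linear":[-0.3,0.95,0.2],"twist":0,"gripper":0.45},{"linear":[-0.3,0.95,0.2],"twist":0,"gripper":0.45}]'
python3 - <<'E'
from h import *
s=snap('scene');save(s,'s26.png',(200,200,310,310),6);save(s,'s26f.png');t=snap('top');save(t,'t26.png',(345,165,435,245),8);save(t,'t26f.png')
E
```

```text
time: 25.77
tool_pos: [0.4789, -0.2599, 0.0409]
ee_rot: [3.141, -0.0, 3.029]
wrist_force: [-1.0, 1.2, -0.0]
width: 0.0421
time: 26.35
tool_pos: [0.3867, -0.2504, 0.1347]
ee_rot: [-3.138, 0.003, 3.027]
wrist_force: [-0.5, 0.8, 0.3]
width: 0.0423
time: 26.77
tool_pos: [0.3595, -0.1541, 0.1518]
ee_rot: [-3.141, 0.002, 3.032]
wrist_force: [0.4, 0.8, -0.1]
width: 0.0424
```

View pics/s26.png

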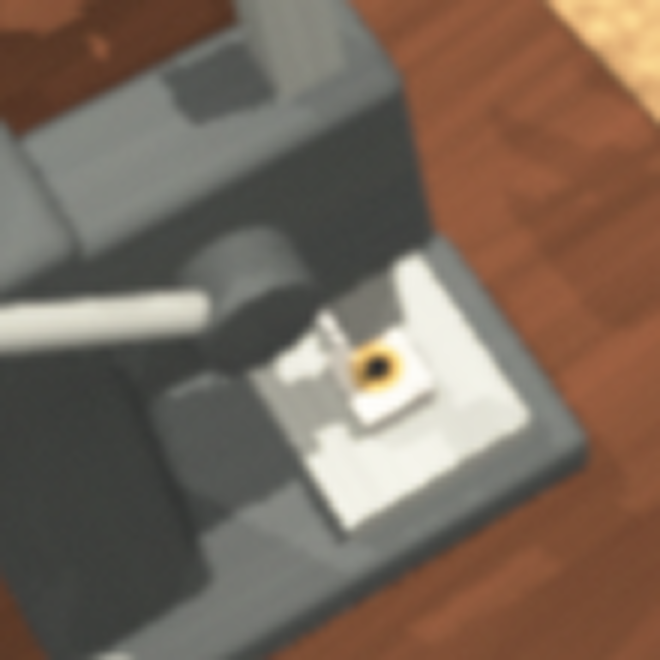

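View pics/t26.png

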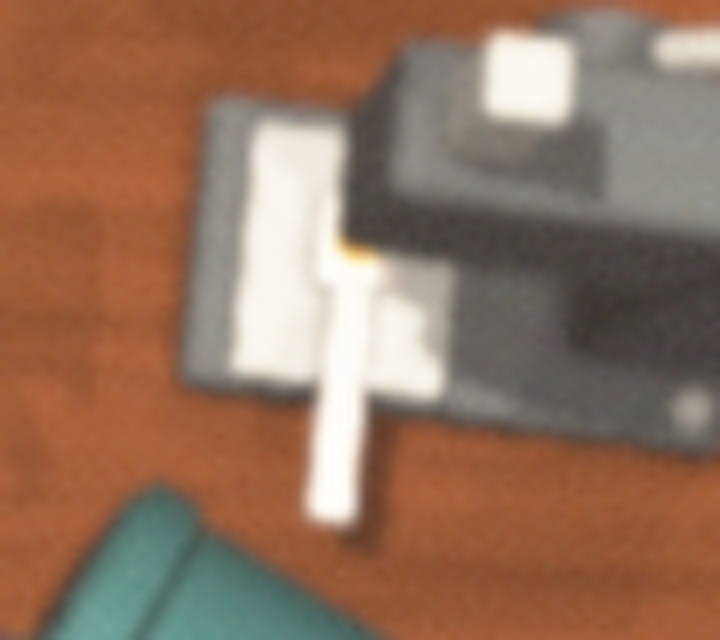

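View pics/t26f.png

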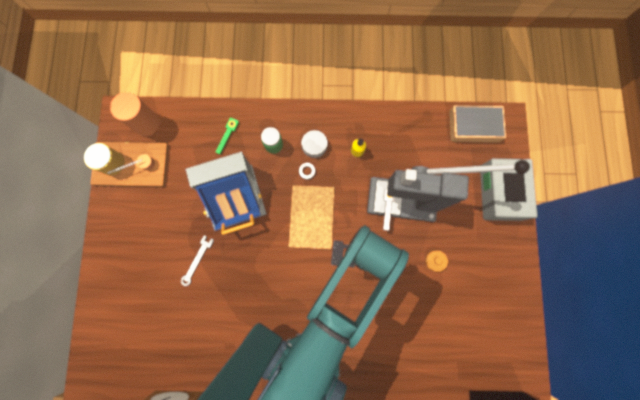

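View pics/s26f.png

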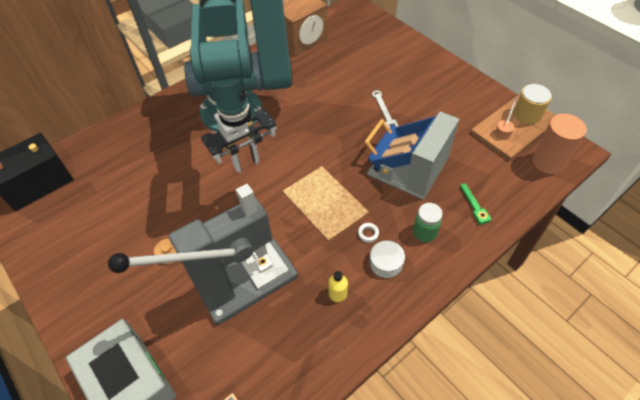

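Run:
```python
from h import *
s=snap('scene');t=snap('top')
a=np.radians(-6.5);ex=np.array([np.cos(a),np.sin(a)]);ey=np.array([-ex[1],ex[0]])
B=ray(s,200+376/6-.4,200+368/6-.4,.061)
for O in((.5723,-.2692),(.5733,-.27),(.5744,-.2709)): q=B[:2]-O; print('bush',O,q@ex,q@ey)
im=t['image'].astype(int); m=(im.min(2)>165); b=np.zeros_like(m); b[213:232,378:396]=1; m&=b
vs,us=np.nonzero(m); P=np.array([ray(t,u,v,.059)[:2] for u,v in zip(us,vs)]).astype(np.float32)
O=np.array([.5723,-.2692]); Q=(P-O)@np.c_[ex,ey]; Q=Q[Q[:,0]<-.066]
print(len(Q),'tail end x',Q[:,0].min(),'y mean',Q[:,1].mean(),'slope deg',np.degrees(np.arctan(np.polyfit(Q[:,0],Q[:,1],1)[0])), cv2.minAreaRect(Q*1000))
w=cloud(t);k=m&(w[...,2]>.04);d=(w[...,:2]-O)@ex; f=np.polyfit(d[k],w[...,2][k],1);print('tail pitch',np.degrees(np.arctan(f[0])),'z',np.polyval(f,[-.11,-.03]))
```

```text
bush (0.5723, -0.2692) 0.0016990838685818942 -0.0023247855644376713
bush (0.5733, -0.27) 0.0006149494418909779 -0.0016431312936642855
bush (0.5744, -0.2709) -0.0005798624917443694 -0.0008734401587000964Traceback (most recent call last):
  File "<stdin>", line 9, in <module>
cv2.error: OpenCV(4.12.0) /io/opencv/modules/imgproc/src/convhull.cpp:143: error: (-215:Assertion failed) total >= 0 && (depth == CV_32F || depth == CV_32S) in function 'convexHull'
```

Run:
```python
from h import *
t=snap('top')
a=np.radians(-6.5);ex=np.array([np.cos(a),np.sin(a)]);ey=np.array([-ex[1],ex[0]])
im=t['image'].astype(int); m=(im.min(2)>150); b=np.zeros_like(m); b[213:234,378:396]=1; m&=b
vs,us=np.nonzero(m); P=np.array([ray(t,u,v,.059)[:2] for u,v in zip(us,vs)])
O=np.array([.5723,-.2692]); Q=(P-O)@np.c_[ex,ey]; Q=Q[Q[:,0]<-.066]
print(len(Q),'tail end x',Q[:,0].min(),'y mean',Q[:,1].mean(),'slope deg',np.degrees(np.arctan(np.polyfit(Q[:,0],Q[:,1],1)[0])), cv2.minAreaRect((Q*1000).astype(np.float32)))
w=cloud(t);k=m&(w[...,2]>.04);d=(w[...,:2]-O)@ex; f=np.polyfit(d[k],w[...,2][k],1);print('tail pitch',np.degrees(np.arctan(f[0])),'z',np.polyval(f,[-.11,-.03]))
o=robot.get_obs();print(o['time'],o['wrist_force'],o['qvel'].max())
```

```text
99 tail end x -0.11914980275742157 y mean -0.0011928646765084997 slope deg -0.19585140315109337 ((-92.62162780761719, -1.1086702346801758), (52.98615646362305, 20.771949768066406), 0.334690660238266)
tail pitch -3.568218222819873 z [0.05943437 0.05444574]
27.0167 [0.15429797 0.51245998 0.09230643] 0.0036806558960804365
```

```bash
python3 -c "
from bench import robot
print(robot.close_job())"
```

```text
the job is handed in; nothing more can be done
None
```

The job is done and handed in at about 27 s. I tipped the bin onto its stop by its rail and lifted the aluminium crank out by its eye. I laid it flat on the cork mat and let go. Then I took it by its tail and set it on the anvil, bush side up, with the tail pointing out of the front.

**Last checks:**
- **Eye position:** within about 1 mm of the ram axis in each camera's own frame. Mixing the two cameras gives up to 2.3 mm, because they disagree by about 2 mm on where the press stands.
- **Tail direction:** within about 0.3° of straight out of the front.
- **Height:** the tail's end was at 59.4 mm, against 59 mm expected for lying flat. A fitted pitch of -3.6° disagreed. I put that down to anvil pixels mixed into the fit and did not redo it.
- **Bin and bystanders:** the bin was still tipped, and the other things stood where they were by eye in both views.
- **Robot:** it was clear of everything.

**What went wrong on the way:** the first grasp on the eye closed on nothing. By depth, the gripper stood about 27 mm higher than the reported tool position implied. I measured that offset in the images and corrected for it, and both later grasps held.

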